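# Make up two sample kits for the infrared microscope

### The job

Make up the two kits for the infrared microscope from the stock in the middle of the bench. On the three-bay board put the ring-shaped cell in the bay next to the pull tab, the slim tall objective in the middle bay and the slotted block in the bay farthest from the tab; on the two-bay board put the stubby wide objective in the bay next to the tab and the hexagonal die in the other bay. Stand each upright in the middle of its bay, set it down gently rather than dropping it, and leave the vial, the pot and the rubber foot where they are.

Things in the scene. Friction and masses are not known exactly. Their poses are not given: they have to be found in the camera images.
- slim_objective_mid (a point): Slim, tall microscope objective: black barrel 30 mm in diameter and 56 mm tall with a bright steel band, steel cone and small lens on top; 68 mm tall in all. Stands upright at the start (this way up is right; any turn about the vertical will do). The point is its centre, half-way up; z axis up.
- stubby_objective_mid (a point): Stubby, wide microscope objective: black barrel 46 mm in diameter and 34 mm tall, a low dark cone with a wide glass lens on top; 40 mm tall in all. Stands upright at the start (this way up is right; any turn about the vertical will do). The point is its centre, half-way up; z axis up.
- ring_cell_mid (a point): Ring-shaped cell body, plain aluminium: a thick ring 50 mm in outer diameter, 30 mm bore right through, 40 mm tall. Stands upright at the start (this way up is right; any turn about the vertical will do). The point is its centre, half-way up; z axis up.
- slot_block_mid (a point): Slotted steel clamp block 50 x 28 x 40 mm (x, y, z); a slot 12 mm wide and 14 mm deep runs lengthwise (along its x axis) in the top. Stands upright at the start (this way up is right; any turn about the vertical will do). The point is its centre, half-way up; z axis up.
- hex_die_mid (a point): Pellet die: hexagonal steel body 36 mm across flats and 34 mm tall, with a brass plunger 16 mm in diameter standing 8 mm out of the top; 42 mm tall in all. Its y axis is square to one pair of flats. Stands upright at the start (this way up is right; any turn about the vertical will do). The point is its centre, half-way up; z axis up.
- board3: Three-bay kit board, fixed: grey plate 226 x 84 mm (x, y), 3 mm thick; four dark ribs across it (4 mm wide, tops 7 mm above the bench) part three bays in a row, each 70 mm long, 84 mm wide, long sides open. Black rounded tab, 3 mm thick, sticks out 29 mm at its +x end. Origin: middle of the underside; z up. Bay middles: x = +74 (next to the tab), 0, -74 mm, y = 0; bay floor at z = 3 mm.
- board2: Two-bay kit board, fixed to the bench: as the three-bay one but 152 x 84 mm with three ribs and two bays. Its black pull tab sticks out 29 mm at its +x end. Origin: middle of the underside, on the bench; z up. The bay middles lie at x = +37 mm (next to the tab) and -37 mm (far from the tab), y = 0; the bay floor is 3 mm above the origin.
- vial: Amber glass vial with a white cap, 26 mm in diameter, 55 mm tall, among the stock; not part of a kit, to be left alone. Origin: centre of its underside.
- pot: White plastic screw-lid pot, 40 mm in diameter, 42 mm tall, among the stock; not part of a kit, to be left alone. Origin: centre of its underside.
- rubber_foot: Black solid rubber foot, a low cone frustum 38 mm in diameter, 22 mm tall, among the stock; not part of a kit, to be left alone. Origin: centre of its underside.

How it is judged (in metres and radians):
At the end, for the whole second after the job is handed in: Each of the five things stands upright (within 0.1 rad), released and at rest, on the floor of its own bay as the goal says (height within 4 mm), its centre within 15 mm of the middle of the bay, both along and across the board (x of slim_objective_mid in the frame of board3 between -0.015 and 0.015 m and y of slim_objective_mid in the frame of board3 between -0.015 and 0.015 m and z of slim_objective_mid in the frame of board3 between 0.033 and 0.041 m and z of each of slim_objective, ring_cell, slot_block in the frame of board3 below 0.008 m and angle between each of slim_objective_mid, stubby_objective_mid, ring_cell_mid, slot_block_mid, hex_die_mid's own z axis and vertical below 0.1 rad and linear speed of each of slim_objective, stubby_objective, ring_cell, slot_block, hex_die below 0.01 m/s and angular speed of each of slim_objective, stubby_objective, ring_cell, slot_block, hex_die below 0.1 rad/s and x of stubby_objective_mid in the frame of board2 between 0.022 and 0.052 m and y of stubby_objective_mid in the frame of board2 between -0.015 and 0.015 m and z of stubby_objective_mid in the frame of board2 between 0.019 and 0.027 m and z of each of stubby_objective, hex_die in the frame of board2 below 0.008 m and x of ring_cell_mid in the frame of board3 between 0.059 and 0.089 m and y of ring_cell_mid in the frame of board3 between -0.015 and 0.015 m and z of ring_cell_mid in the frame of board3 between 0.019 and 0.027 m and x of slot_block_mid in the frame of board3 between -0.089 and -0.059 m and y of slot_block_mid in the frame of board3 between -0.015 and 0.015 m and z of slot_block_mid in the frame of board3 between 0.019 and 0.027 m and x of hex_die_mid in the frame of board2 between -0.052 and -0.022 m and y of hex_die_mid in the frame of board2 between -0.015 and 0.015 m and z of hex_die_mid in the frame of board2 between 0.02 and 0.028 m); the robot touches nothing.
It fails at once if the vial, the pot or the rubber foot is pushed more than 25 mm away or tipped over (distance of any of vial, pot, rubber_foot from where it was at the start of the episode above 0.025 m or angle between any of vial, pot, rubber_foot's own z axis and vertical above 0.5 rad).
It fails at once if a kit thing is dropped or slammed down (faster than 0.6 m/s within 15 mm of standing height) ((linear speed of slim_objective above 0.6 m/s and height (world z) of slim_objective_mid below 0.049 m) or (linear speed of stubby_objective above 0.6 m/s and height (world z) of stubby_objective_mid below 0.035 m) or (linear speed of ring_cell above 0.6 m/s and height (world z) of ring_cell_mid below 0.035 m) or (linear speed of slot_block above 0.6 m/s and height (world z) of slot_block_mid below 0.035 m) or (linear speed of hex_die above 0.6 m/s and height (world z) of hex_die_mid below 0.036 m)).
It also fails if it takes over 122 s, if anything falls off the work surface, if the arm or the gripper's body presses on something with over 40 N, if the wrist force passes 120 N, or if a joint passes its speed limit or range.

### The arm

A 7-joint arm with a two-finger parallel gripper is mounted at the origin on the work surface. World frame = base frame: x ahead of the robot, y to its left, z up, the work surface at z = 0. Lengths are in m, angles in degrees, forces in N, time in s.
With the tool pointing down it reaches from about 0.425 to 1.025 m from the base axis. Payload 3.6 kg.
Tool frame: the origin (TCP) lies on the centre line of the jaws, within the pads' length; the fingertips stand 11 mm ahead of it and the grasp point (between the pads) lies 8 mm behind it; z points along the fingers, y is the direction in which the jaws open and shut (so a half turn about z gives the same grasp; the last joint's range is limited). The gripper opens to 85 mm and grips with 20 to 120 N. Pads are 22 mm wide; open, the fingers measure 114 mm over their backs; the gripper's body (76 mm by 85 mm) begins 54 mm behind the grasp point. The pads swing forward as they close: fully open they stand 13 mm farther back than shut.
Start: joints at [58.871, 33.873, 2.773, 92.16, -1.908, 54.013, -1.931], TCP at [0.315, -0.653, 0.242] pointing down, gripper open.
Joint ranges: [-153.93, 153.93], [-27.13, 128.08], [-72.61, 78.16], [10.71, 143.7], [-87.88, 267.88], [4.46, 118.87], [-176.78, 176.78]. Speed limits (degrees/s): [147.25, 147.25, 180, 180, 180, 180, 180].

### API

Orientations are given as [roll, pitch, yaw] about the fixed x, y, z axes, in that order (R = Rz(yaw) Ry(pitch) Rx(roll)).
In Python, from workcell import manip, imaging, sign_off gives the robot as it stands. The module is installed in compiled form; this text tells all that it offers.
- The arm moves only by the tool carry_out, never from a script. Its argument "deltas" is a list of rows, each an object with "fingers": the closure in counts, from 0 (fully open) to 255 (shut); "xyz": the shift along the tool's x, y, z in mm, a list of three; "twist": the turn about the tool's z in rad. A call has 1 to 20 rows; each row shifts and turns the commanded pose from where the row before left it, along the tool's axes as they then stand; what a row does not reach is not made up. A row lasts 1/10 s, in which the tool goes at most 50 mm and 8.59 degrees, less where a joint would pass 70% of its speed; a pose out of reach is approached as far as the arm can. A call is refused whole if a number of a shift passes 50 or a number of a turn 0.15, either way. A call with a gripper value outside its range is refused whole. The fingers move at their own pace and stop on an object; "newtons" is the grip in N (left out, the last holds). Time passes only in rows, so rows that do not move let the fingers close. It gives the time, the measured TCP pose, the force and the opening at its end, in the units of the state.
- manip.get_state(): the state, without advancing time (a new reading comes with each control period).
- imaging.get_image(name): name is "side" or "top" or "wrist"; returns the picture (420x560x3 uint8, red, green, blue); there is no depth.
- imaging.camera_info(name): a dict with "fx", "fy", "cx", "cy" (pixels), "k1" (the pictures are not rectified: a ray, as slopes to the right and down, at radius r is drawn at 1 + k1 r^2 times it, then the intrinsics apply), "rvec" (rotation vector, rad) and "tvec" (3), from world to camera coordinates, as OpenCV has them. Camera axes: x right, y down, z forward; pixel columns grow to the right and rows downward; lengths in m; the calibration is good to about 2 mm. A picture is of the moment at which its call begins: read the wrist's pose just before it. camera_info takes no time and is no camera call; for the wrist camera it gives the pose at the moment of the call.
- sign_off(): hands the job in, once; it reports no verdict.
The state is a dict: "t": time; "joints": joint angles; "qd": joint speeds; "tau": joint torques, N m; "tcp_pos": TCP position; "tool_rot": TCP orientation; "force": force on the tool from outside, world axes, zero at the start; "moment": the same for the moment, N m; "width": finger opening in m.
Only numpy, scipy, OpenCV 4.12 (cv2) and the standard library are available. Lean on these libraries where they do the work, as an engineer would, in place of code of your own. Each camera call takes 0.05 s, during which the arm holds its last target.

## Working session

There is one attempt and no reset: what is moved stays moved. The work goes in short steps, Python scripts to look and compute and a tool call to move; the robot and the scene stay as the last step left them, time stands still between calls to the robot, and variables do not carry over. Pictures are saved under pics/ and viewed, and the job is handed in when it is done.

Besides the shell and the picture viewer there is one more tool, called after "Emit:" as name(argument=value, ...), one argument or row to a line, values as JSON. carry_out: Moves the arm, as the interface text tells. Its arguments: {"type":"object","properties":{"deltas":{"type":"array"},"newtons":{"type":"number"}},"required":["deltas"]}

```bash
mkdir -p pics
python3 - <<'E'
from workcell import manip, imaging
import cv2
print(manip.get_state())
for n in ["top","side","wrist"]:
    print(n,imaging.camera_info(n))
    im=imaging.get_image(n)
    cv2.imwrite(f"pics/{n}0.png",im[:,:,::-1])
E
```

```text
{'t': 0.0, 'joints': array([58.87180546, 33.92504393,  2.7680423 , 92.23752618, -1.90947776,
       54.01189483, -1.9312623 ]), 'qd': array([ 0.03068573, -0.05438323, -0.04510387,  0.04063119, -0.00959492,
       -0.0252612 , -0.04080139]), 'tau': array([-1.51923878e-04, -5.48695564e+01,  1.54649846e+00, -1.98124802e+01,
        9.40396538e-03,  8.77224316e-03, -3.97041538e-05]), 'tcp_pos': array([ 0.31486614, -0.6521577 ,  0.2411425 ]), 'tool_rot': array([-1.79871841e+02,  6.35804109e-03,  2.57737743e+01]), 'force': array([ 0.30882465, -0.29936264, -0.00113246]), 'moment': array([0.04268824, 0.00699647, 0.02099585]), 'width': 0.08533278510502457}
top {'fx': 517.4953858557989, 'fy': 517.4953858557989, 'cx': 274.26739636348515, 'cy': 215.2313300180129, 'k1': -0.08646378494744295, 'rvec': array([ 2.14782601, -2.15687172,  0.15597038]), 'tvec': array([0.01350478, 0.54908143, 1.1557281 ])}
side {'fx': 475.1734539394594, 'fy': 475.1734539394594, 'cx': 275.5836265028584, 'cy': 209.44861787497442, 'k1': -0.09228778762147409, 'rvec': array([ 0.87622493, -2.5586766 ,  1.01357413]), 'tvec': array([0.43654463, 0.27438473, 0.7380551 ])}
wrist {'fx': 368.9608157426971, 'fy': 368.9608157426971, 'cx': 281.37906437033894, 'cy': 212.01754768479805, 'k1': -0.08890618972945, 'rvec': array([-2.43809255,  1.5282534 ,  0.23477204]), 'tvec': array([-0.72447529, -0.04090544,  0.37927482])}
```

View pics/top0.png

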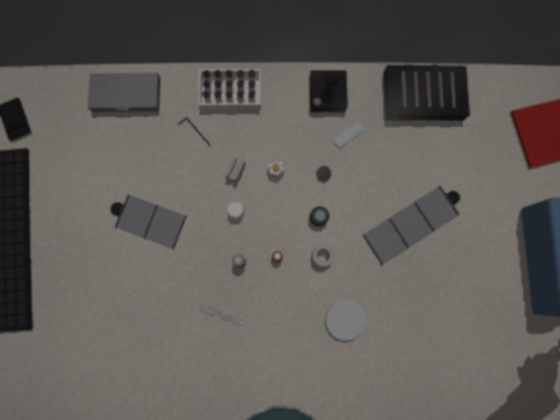

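View pics/side0.png

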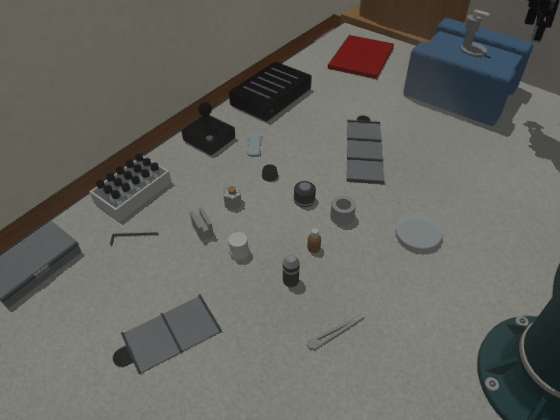

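View pics/wrist0.png

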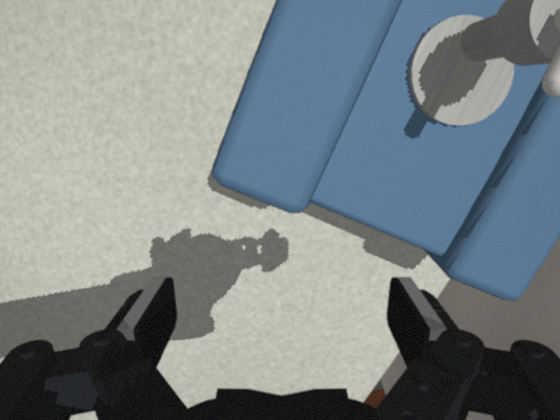

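The top view shows board2 on the left with its tab at (118,209), and board3 on the right with its tab at (453,197). The stock sits between them: slot block (236,170), hex die (276,169), foot (324,173), pot (235,210), stubby (319,216), slim (239,261), vial (277,257) and ring (322,257). I'll enlarge crops.

```bash
cat > h.py <<'E'
import numpy as np, cv2
from scipy.optimize import least_squares
def crop(src,dst,x0,y0,x1,y1,s,gain=1.8):
    im=cv2.imread(src)[y0:y1,x0:x1]
    im=cv2.convertScaleAbs(im,alpha=gain,beta=10)
    im=cv2.resize(im,None,fx=s,fy=s,interpolation=cv2.INTER_CUBIC)
    for x in range((x0+9)//10*10,x1,10):
        cv2.line(im,((x-x0)*s,0),((x-x0)*s,6 if x%50 else 14),(0,255,0),1)
        if x%20==0: cv2.putText(im,str(x),((x-x0)*s-10,22),0,.35,(0,255,0),1)
    for y in range((y0+9)//10*10,y1,10):
        cv2.line(im,(0,(y-y0)*s),(6 if y%50 else 14,(y-y0)*s),(0,255,0),1)
        if y%20==0: cv2.putText(im,str(y),(8,(y-y0)*s+4),0,.35,(0,255,0),1)
    cv2.imwrite(dst,im)
def ray(ci,uv):
    # origin, dir in world
    K=np.array([[ci['fx'],0,ci['cx']],[0,ci['fy'],ci['cy']],[0,0,1]])
    p=cv2.undistortPoints(np.array([[uv]],float),K,np.array([ci['k1'],0,0,0,0]))[0,0]
    R=cv2.Rodrigues(np.array(ci['rvec'],float))[0]
    return -R.T@ci['tvec'], R.T@np.array([p[0],p[1],1])
def onz(ci,uv,z):
    o,d=ray(ci,uv); return o+d*(z-o[2])/d[2]
def tri(obs):
    A=[];b=[]
    for ci,uv in obs:
        o,d=ray(ci,uv); d=d/np.linalg.norm(d); P=np.eye(3)-np.outer(d,d)
        A.append(P);b.append(P@o)
    A=np.vstack(A);b=np.hstack(b);x=np.linalg.lstsq(A,b,rcond=None)[0]
    return x,np.linalg.norm(A@x-b)
def proj(ci,p):
    K=np.array([[ci['fx'],0,ci['cx']],[0,ci['fy'],ci['cy']],[0,0,1]])
    return cv2.projectPoints(np.array([p],float),np.array(ci['rvec'],float),np.array(ci['tvec'],float),K,np.array([ci['k1'],0,0,0,0]))[0][0,0]
E
python3 - <<'E'
from h import *
crop('pics/top0.png','pics/t1.png',215,145,345,275,5)
crop('pics/top0.png','pics/t2.png',355,180,470,270,6)
crop('pics/top0.png','pics/t3.png',105,185,195,255,8)
crop('pics/side0.png','pics/s1.png',185,155,365,290,4)
E
```

```text
(no output)
```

View pics/t1.png

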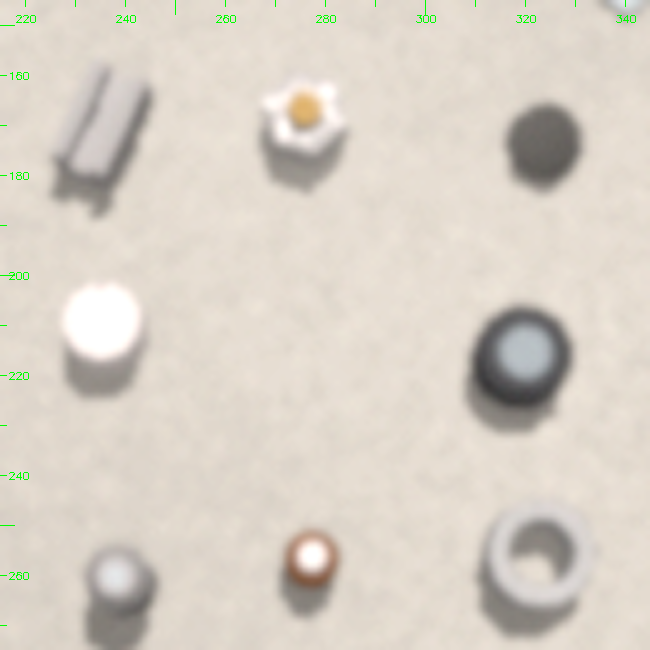

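View pics/t2.png

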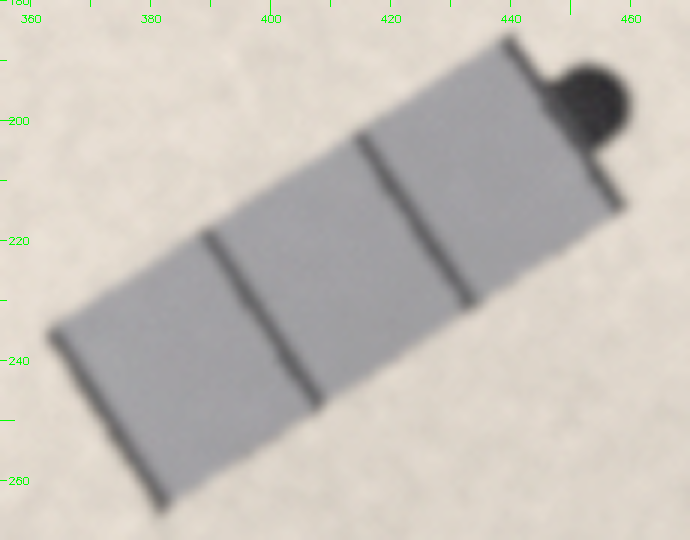

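View pics/t3.png

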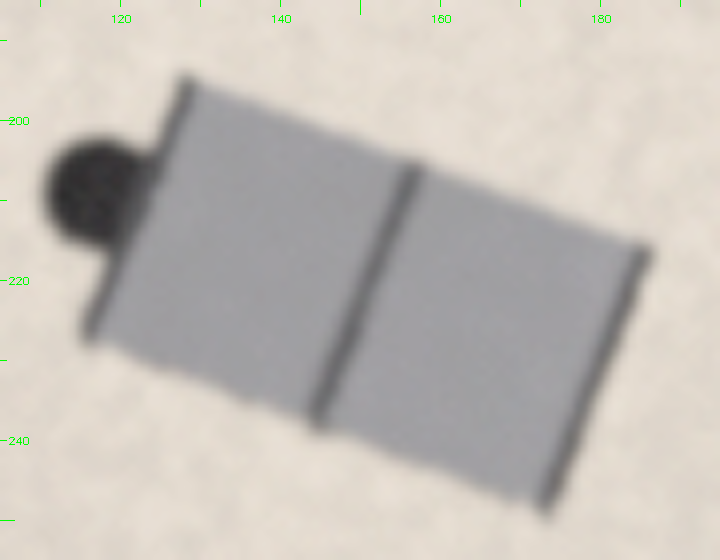

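View pics/s1.png

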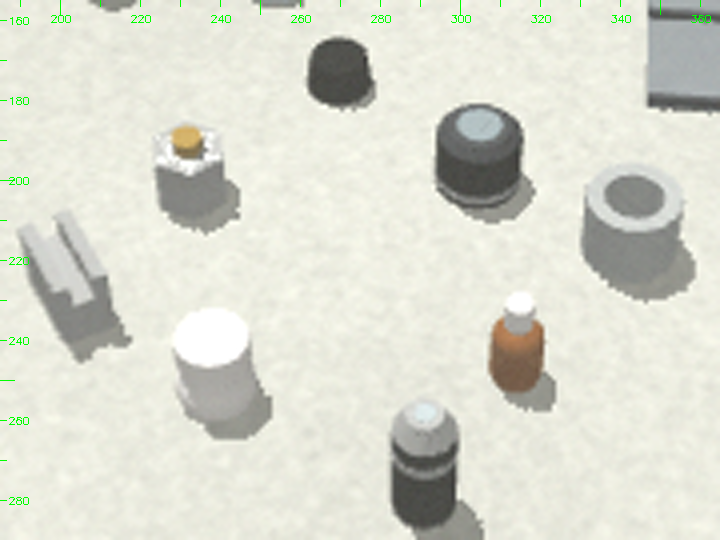

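Run:
```python
from h import *
crop('pics/side0.png','pics/s2.png',335,105,395,190,7)
crop('pics/side0.png','pics/s3.png',105,285,230,380,6)
```

```text
(no output)
```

View pics/s2.png

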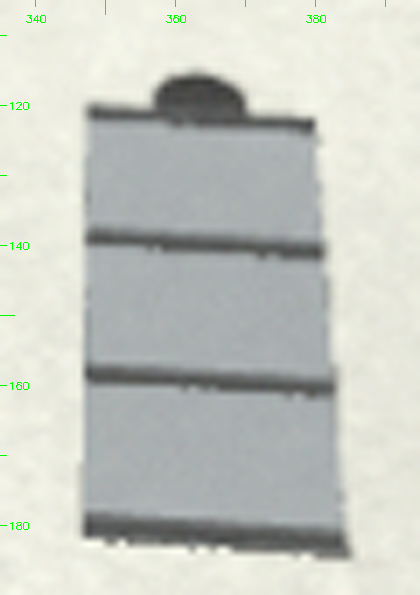

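View pics/s3.png

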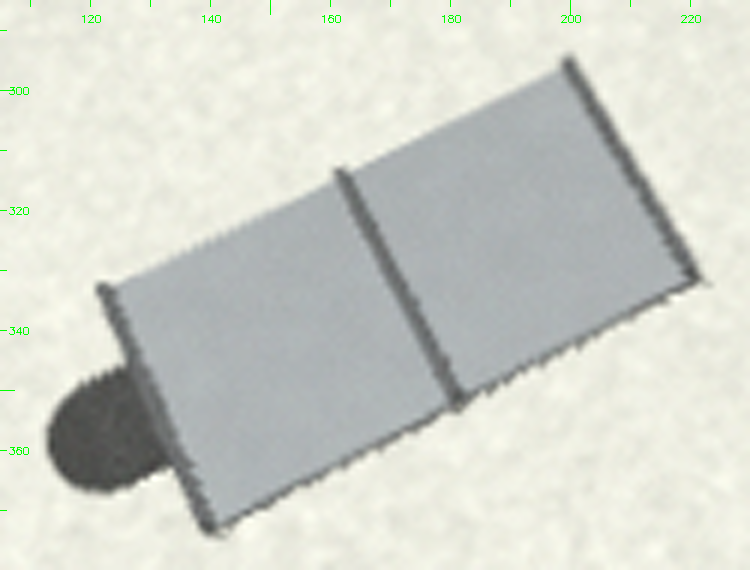

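```bash
cat > m.py <<'E'
from h import *
from workcell import imaging
T=imaging.camera_info('top');S=imaging.camera_info('side')
t1=lambda x,y:(215+x/5,145+y/5)
s1=lambda x,y:(185+x/4,155+y/4)
obj=dict(hexp=(t1(304,109),s1(187,133)),stub=(t1(526,352),s1(480,125)),slim=(t1(117,577),s1(425,412)),ring=(t1(541,554),s1(634,195)),pot=(t1(102,321),s1(212,337)),vial=(t1(311,556),s1(519,302)),slot=((235.6,169.3),(201.5,218.5)))
for k,(a,b) in obj.items():
    x,r=tri([(T,a),(S,b)]); print(k,x.round(4),'res',round(r,4))
for z in [.022]: print('foot',onz(T,t1(545,142),z))
print('slot corners',[onz(T,t1(*p),.04).round(4)[:2] for p in [(105,67),(150,85),(100,178),(57,155)]],[onz(S,s1(*p),.04).round(4)[:2] for p in [(22,230),(62,212),(105,272),(75,303)]])
B3=dict(h=.113,t={(1,1):(439.5,186),(1,-1):(459.2,214.7),(-1,-1):(382.2,265),(-1,1):(363.7,235.5)},s={(1,1):(347.6,120),(1,-1):(380,122),(-1,1):(346.7,180.1),(-1,-1):(384.4,182.9)})
B2=dict(h=.076,t={(1,1):(116,227.5),(1,-1):(128.4,194.75),(-1,1):(173.1,249),(-1,-1):(186,216.25)},s={(1,-1):(122,332.5),(1,1):(140,373.3),(-1,-1):(199.7,295.3),(-1,1):(221.3,331.3)})
for n,B in (('b3',B3),('b2',B2)):
    print(n,'corner z',[tri([(T,B['t'][c]),(S,B['s'][c])])[0][2].round(4) for c in B['t']])
    for use in ('ts','t','s'):
        def f(p,use=use):
            R=[]
            c,s=np.cos(p[2]),np.sin(p[2])
            for k in use:
                for (a,b),uv in B[k].items():
                    X=a*B['h'];Y=b*.042
                    R+=list(proj(T if k=='t' else S,[p[0]+c*X-s*Y,p[1]+s*X+c*Y,.007])-uv)
            return R
        g=np.mean([onz(T,u,.007)[:2] for u in B['t'].values()],0)
        d=np.mean([onz(T,B['t'][1,b],.007)[:2] for b in(1,-1)],0)-g
        r=least_squares(f,[g[0],g[1],np.arctan2(d[1],d[0])])
        x,y,a=r.x; print(use,r.x[:2].round(4),np.degrees(a).round(2),'rms',np.sqrt(np.mean(r.fun**2)).round(2),'bays',[(np.array([x,y])+k*np.array([np.cos(a),np.sin(a)])).round(4) for k in ((.074,0,-.074) if n=='b3' else (.037,-.037))])
E
python3 m.py
```

```text
hexp [0.6628 0.0077 0.0443] res 0.0013
stub [ 0.5489 -0.0945  0.0385] res 0.0009
slim [0.445  0.0923 0.067 ] res 0.0017
ring [ 0.456  -0.0996  0.0396] res 0.0017
pot [0.564  0.1013 0.0401] res 0.0012
vial [0.4546 0.0056 0.0545] res 0.0015
slot [0.6596 0.1021 0.0351] res 0.0019
foot [ 0.65101304 -0.10721353  0.022     ]
slot corners [array([0.6836, 0.1002]), array([0.6748, 0.0791]), array([0.6305, 0.1022]), array([0.6416, 0.1223])] [array([0.6863, 0.1073]), array([0.679 , 0.0861]), array([0.6337, 0.1025]), array([0.6314, 0.126 ])]
b3 corner z [np.float64(0.0068), np.float64(0.0056), np.float64(0.0022), np.float64(0.0016)]
ts [ 0.5294 -0.3146] -58.18 rms 0.6 bays [array([ 0.5684, -0.3775]), array([ 0.5294, -0.3146]), array([ 0.4904, -0.2517])]
t [ 0.5288 -0.3158] -57.95 rms 0.49 bays [array([ 0.5681, -0.3786]), array([ 0.5288, -0.3158]), array([ 0.4895, -0.2531])]
s [ 0.5294 -0.3124] -58.38 rms 0.19 bays [array([ 0.5682, -0.3754]), array([ 0.5294, -0.3124]), array([ 0.4906, -0.2494])]
b2 corner z [np.float64(0.0011), np.float64(0.0066), np.float64(0.0009), np.float64(0.0037)]
ts [0.5392 0.3062] 69.49 rms 1.0 bays [array([0.5522, 0.3409]), array([0.5263, 0.2716])]
t [0.539  0.3042] 69.64 rms 0.63 bays [array([0.5518, 0.3389]), array([0.5261, 0.2695])]
s [0.5392 0.3072] 69.37 rms 1.03 bays [array([0.5523, 0.3419]), array([0.5262, 0.2726])]
```

```bash
cat >> h.py <<'E'
def plan(tx,ty,tz,yaw,st=None):
    """print total tool-axis shift (mm) at current yaw, and twist rad after"""
    from workcell import manip
    from scipy.spatial.transform import Rotation as Ro
    s=manip.get_state()
    R=Ro.from_euler('xyz',s['tool_rot'],degrees=True).as_matrix()
    d=R.T@(np.array([tx,ty,tz])-s['tcp_pos'])*1000
    R2=Ro.from_euler('xyz',[180,0,yaw],degrees=True).as_matrix()
    d2=R2.T@(np.array([tx,ty,tz])-s['tcp_pos'])*1000
    tw=-(((yaw-s['tool_rot'][2])+180)%360-180)
    print('t',s['t'],'pos',s['tcp_pos'].round(4),'rot',s['tool_rot'].round(2),'w',s['width'].__round__(4),'| shift before turn',d.round(1),'| shift after turn',d2.round(1),'| twist rad',np.radians(tw).round(3))
E
python3 - <<'E'
from h import *
from workcell import imaging,manip
from scipy.spatial.transform import Rotation as Ro
ci=imaging.camera_info('wrist');s=manip.get_state()
R=cv2.Rodrigues(ci['rvec'])[0];c=-R.T@ci['tvec']
Rt=Ro.from_euler('xyz',s['tool_rot'],degrees=True).as_matrix()
print('cam in tool',Rt.T@(c-s['tcp_pos']),'axes',(Rt.T@R.T).round(3))
plan(.52,-.05,.30,121.8)
E
```

```text
cam in tool [ 0.07435343  0.00055689 -0.13174129] axes [[ 0.001 -0.955 -0.297]
 [ 1.     0.001  0.001]
 [-0.    -0.297  0.955]]
t 0.15 pos [ 0.315  -0.6523  0.2414] rot [-1.799e+02  1.000e-02  2.577e+01] w 0.0858 | shift before turn [ 446.5 -453.4  -57.9] | shift after turn [403.9 491.7 -58.6] | twist rad -1.676
```

Emit:
carry_out(
  deltas=[
    {"fingers": 0,"xyz": [10,-10,-30],"twist": 0},
    {"fingers": 0,"xyz": [20,-20,-28],"twist": 0},
    {"fingers": 0,"xyz": [29,-31,0],"twist": 0},
    {"fingers": 0,"xyz": [29,-31,0],"twist": 0},
    {"fingers": 0,"xyz": [29,-31,0],"twist": 0},
    {"fingers": 0,"xyz": [29,-31,0],"twist": 0},
    {"fingers": 0,"xyz": [29,-31,0],"twist": 0},
    {"fingers": 0,"xyz": [29,-31,0],"twist": 0},
    {"fingers": 0,"xyz": [29,-31,0],"twist": 0},
    {"fingers": 0,"xyz": [29,-31,0],"twist": 0},
    {"fingers": 0,"xyz": [29,-31,0],"twist": 0},
    {"fingers": 0,"xyz": [29,-31,0],"twist": 0},
    {"fingers": 0,"xyz": [29,-31,0],"twist": 0},
    {"fingers": 0,"xyz": [29,-31,0],"twist": 0},
    {"fingers": 0,"xyz": [29,-31,0],"twist": 0},
    {"fingers": 0,"xyz": [29,-31,0],"twist": 0},
    {"fingers": 0,"xyz": [29,-31,0],"twist": 0},
    {"fingers": 0,"xyz": [20,-20,0],"twist": 0},
  ],
)

```text
t: 1.95
tcp_pos: [0.5284, 0.0255, 0.3003]
tool_rot: [-179.9, -0.0, 26.0]
force: [0.8, -0.3, -0.1]
width: 0.0851
```

Emit:
carry_out(
  deltas=[
    {"fingers": 0,"xyz": [0,0,0],"twist": -0.14},
    {"fingers": 0,"xyz": [0,0,0],"twist": -0.14},
    {"fingers": 0,"xyz": [0,0,0],"twist": -0.14},
    {"fingers": 0,"xyz": [0,0,0],"twist": -0.14},
    {"fingers": 0,"xyz": [0,0,0],"twist": -0.14},
    {"fingers": 0,"xyz": [0,0,0],"twist": -0.14},
    {"fingers": 0,"xyz": [0,0,0],"twist": -0.14},
    {"fingers": 0,"xyz": [0,0,0],"twist": -0.14},
    {"fingers": 0,"xyz": [0,0,0],"twist": -0.14},
    {"fingers": 0,"xyz": [0,0,0],"twist": -0.14},
    {"fingers": 0,"xyz": [0,0,0],"twist": -0.14},
    {"fingers": 0,"xyz": [0,0,0],"twist": -0.136},
    {"fingers": 0,"xyz": [0,0,0],"twist": 0},
    {"fingers": 0,"xyz": [0,0,0],"twist": 0},
  ],
)

```text
t: 3.35
tcp_pos: [0.5279, 0.0216, 0.3001]
tool_rot: [-180.0, -0.0, 121.6]
force: [0.4, 0.0, -0.2]
width: 0.0855
```

```bash
cat > look.py <<'E'
import sys,pickle,cv2
from workcell import imaging,manip
n=sys.argv[1]
ci=imaging.camera_info('wrist');im=imaging.get_image('wrist')
cv2.imwrite(f'pics/{n}.png',im[:,:,::-1]);pickle.dump(ci,open(f'{n}.pkl','wb'))
s=manip.get_state();print(s['t'],s['tcp_pos'].round(4),s['tool_rot'].round(2),s['qd'].round(2))
E
python3 look.py w1
```

```text
3.4 [0.5279 0.0216 0.3002] [-1.7998e+02 -1.0000e-02  1.2165e+02] [-0.27 -0.05  0.18 -0.11  0.08  0.14  0.57]
```

View pics/w1.png

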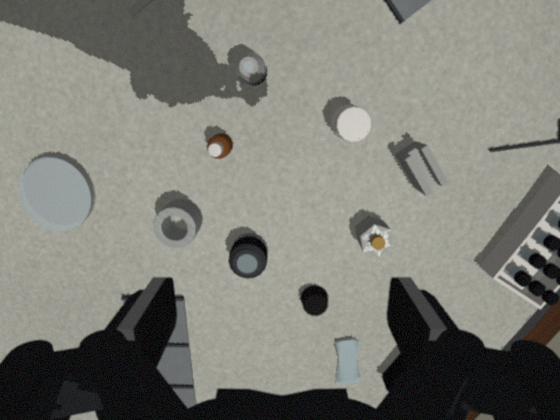

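The wrist view shows all the stock: ring (176,225), stubby (247,257), vial (217,148), slim (251,68), pot (354,124), slot (427,170), hex (376,240) and foot (315,300).

Run:
```python
from h import *
crop('pics/w1.png','pics/w1a.png',335,130,455,260,5)
crop('pics/w1.png','pics/w1b.png',140,40,280,285,3)
```

```text
(no output)
```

View pics/w1a.png

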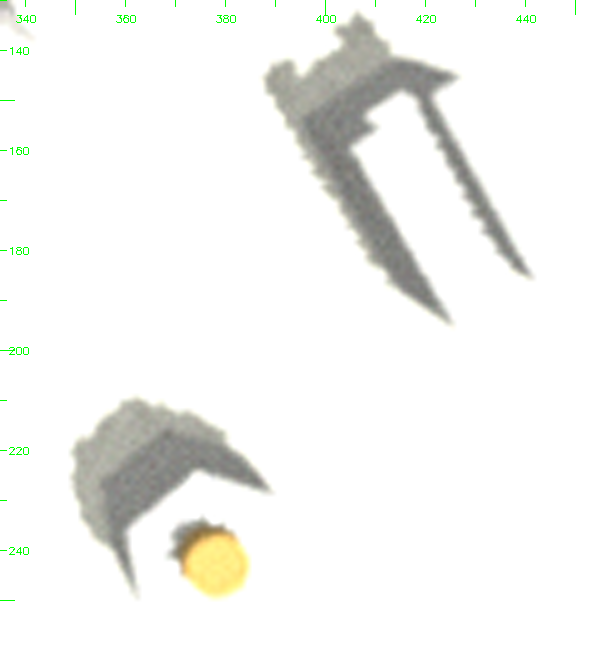

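View pics/w1b.png

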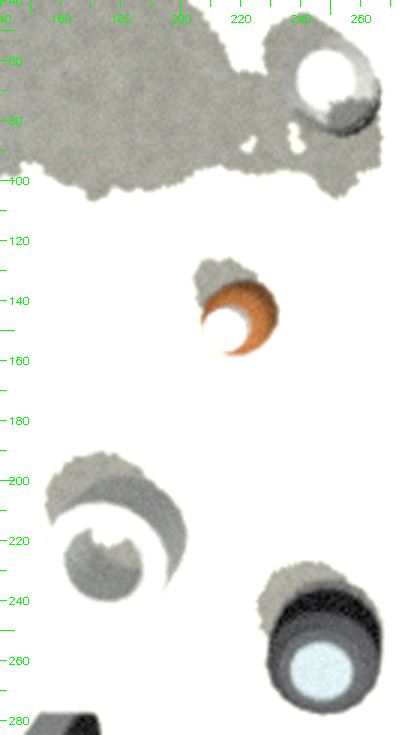

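Overexposed; redo with lower gain.

Run:
```python
from h import *
crop('pics/w1.png','pics/w1c.png',335,130,455,260,5,0.95)
crop('pics/w1.png','pics/w1d.png',145,180,285,280,5,0.95)
```

```text
(no output)
```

View pics/w1c.png

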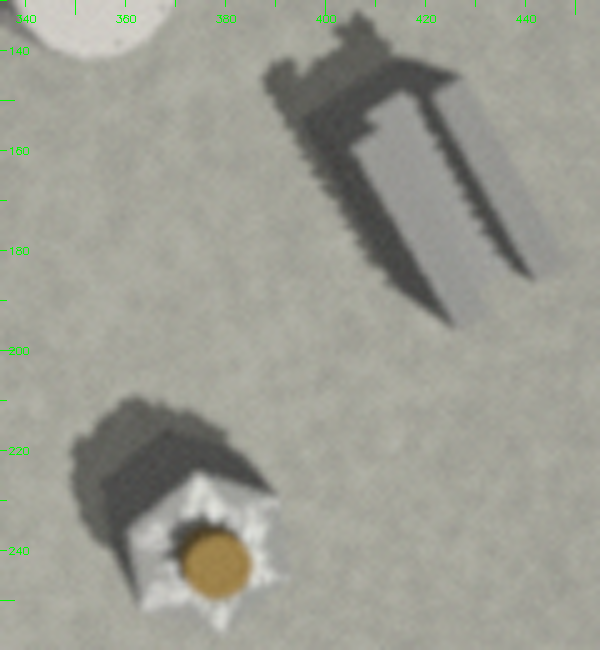

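View pics/w1d.png

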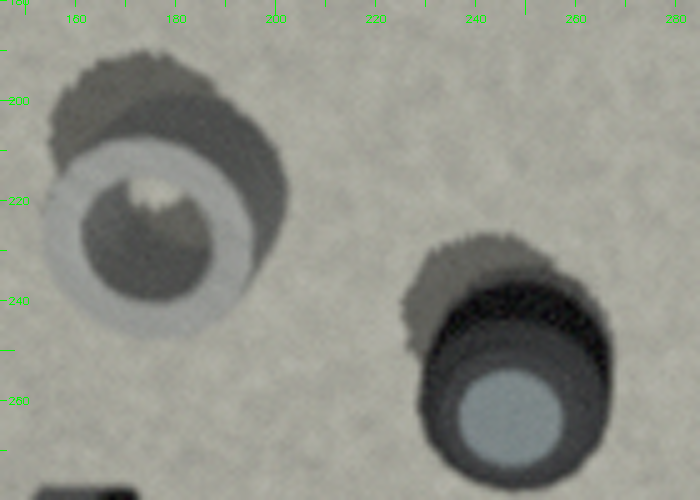

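```bash
cat > m2.py <<'E'
from h import *
import pickle
from workcell import imaging
T=imaging.camera_info('top');S=imaging.camera_info('side')
W=pickle.load(open('w1.pkl','rb'))
c=lambda x,y:(335+x/5,130+y/5)
d=lambda x,y:(145+x/5,180+y/5)
t1=lambda x,y:(215+x/5,145+y/5)
s1=lambda x,y:(185+x/4,155+y/4)
obs=dict(hexp=(t1(304,109),s1(187,133),c(218,565),.042),stub=(t1(526,352),s1(480,125),d(512,417),.04),slim=(t1(117,577),s1(425,412),(249,67.3),.068),ring=(t1(541,554),s1(634,195),d(148,238),.04),slot=((235.6,169.3),(201.5,218.5),c(460,204),.04))
for k,(a,b,w,z) in obs.items():
    x,r=tri([(T,a),(S,b),(W,w)]); print(k,x.round(4),round(r,4),'| TW',tri([(T,a),(W,w)])[0].round(4),'| at z: T',onz(T,a,z)[:2].round(4),'S',onz(S,b,z)[:2].round(4),'W',onz(W,w,z)[:2].round(4))
P=[onz(W,c(*p),.04)[:2] for p in [(352,150),(462,77),(572,262),(455,327)]]
print(np.array(P).round(4),np.mean(P,0))
ang=lambda a,b:np.degrees(np.arctan2(*(b-a)[::-1]))
print('slot angles',ang(P[0],P[3]),ang(P[1],P[2]),'slot edge',ang(onz(W,c(432,97),.04)[:2],onz(W,c(535,278),.04)[:2]),'short',ang(P[0],P[1]),ang(P[3],P[2]))
H=np.array([onz(W,c(*p),.034)[:2] for p in [(202,472),(275,495),(283,578),(222,630),(140,607),(128,530)]])
m=H.mean(0);print('hex',m,[(np.linalg.norm(h-m).round(4),ang(m,h)%60) for h in H])
E
python3 m2.py
```

```text
hexp [0.6629 0.0082 0.0447] 0.0018 | TW [0.6628 0.0081 0.0446] | at z: T [0.6626 0.0071] S [0.6654 0.0064] W [0.6648 0.0084]
stub [ 0.5495 -0.0945  0.0379] 0.0016 | TW [ 0.5497 -0.0951  0.0358] | at z: T [ 0.5481 -0.0947] S [ 0.5486 -0.0929] W [ 0.5502 -0.0931]
slim [0.4455 0.0924 0.0665] 0.0021 | TW [0.4447 0.093  0.0513] | at z: T [0.4439 0.0916] S [0.4456 0.0934] W [0.4464 0.093 ]
ring [ 0.4566 -0.0996  0.0387] 0.0021 | TW [ 0.4561 -0.101   0.0338] | at z: T [ 0.4549 -0.1   ] S [ 0.4569 -0.0987] W [ 0.4574 -0.0984]
slot [0.6601 0.1032 0.0371] 0.004 | TW [0.6539 0.1018 0.0564] | at z: T [0.6574 0.101 ] S [0.6573 0.1055] W [0.6615 0.1046]
[[0.6339 0.1013]
 [0.6448 0.1268]
 [0.6912 0.1079]
 [0.6777 0.082 ]] [0.66189202 0.10450222]
slot angles -23.687018070487028 -22.11634589437292 slot edge -23.430753293814522 short 66.86534687005248 62.54790689669627
hex [0.66470365 0.00817778] [(np.float64(0.0201), np.float64(10.48939613327093)), (np.float64(0.0203), np.float64(16.272593230710825)), (np.float64(0.0194), np.float64(12.134040484234228)), (np.float64(0.0203), np.float64(15.521056624436767)), (np.float64(0.0204), np.float64(13.737789316281493)), (np.float64(0.0201), np.float64(15.221354936846666))]
```

```bash
python3 -c "
from h import *
plan(.4563,-.0992,.11,121.8)"
```

```text
t 3.4 pos [0.5279 0.0216 0.3002] rot [-1.7998e+02 -1.0000e-02  1.2165e+02] w 0.0855 | shift before turn [ -65.3 -124.3  190.2] | shift after turn [ -65.  -124.6  190.2] | twist rad -0.003
```

Emit:
carry_out(
  deltas=[
    {"fingers": 0,"xyz": [-11,-21,32],"twist": -0.003},
    {"fingers": 0,"xyz": [-11,-21,32],"twist": 0},
    {"fingers": 0,"xyz": [-11,-21,32],"twist": 0},
    {"fingers": 0,"xyz": [-11,-21,32],"twist": 0},
    {"fingers": 0,"xyz": [-11,-21,32],"twist": 0},
    {"fingers": 0,"xyz": [-10,-19,30],"twist": 0},
    {"fingers": 0,"xyz": [0,0,10],"twist": 0},
    {"fingers": 0,"xyz": [0,0,0],"twist": 0},
  ],
  newtons=40,
)

```text
t: 4.2
tcp_pos: [0.4569, -0.0987, 0.0993]
tool_rot: [-179.9, -0.1, 121.9]
force: [0.9, 1.7, 0.7]
width: 0.0851
```

```bash
python3 look.py w2; python3 -c "
from h import *
plan(.4563,-.0992,.018,121.8)"
```

```text
4.25 [ 0.4583 -0.098   0.1004] [179.94  -0.   121.99] [ 0.06 -1.67 -1.42 -1.21 -0.15  0.26  0.37]
t 4.25 pos [ 0.4583 -0.098   0.1004] rot [179.94  -0.   121.99] w 0.0852 | shift before turn [ 0.1 -2.4 82.4] | shift after turn [ 0.1 -2.3 82.4] | twist rad 0.003
```

View pics/w2.png

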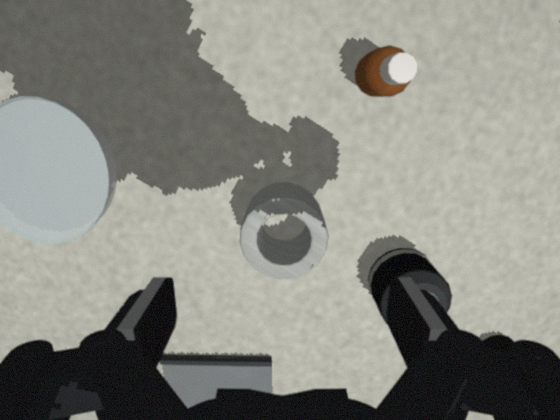

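The ring is at (284,236), centred between the jaws, so I'm going down to grip it.

Emit:
carry_out(
  deltas=[
    {"fingers": 0,"xyz": [0,-1,25],"twist": 0},
    {"fingers": 0,"xyz": [0,-1,25],"twist": 0},
    {"fingers": 0,"xyz": [0,0,20],"twist": 0},
    {"fingers": 0,"xyz": [0,0,12],"twist": 0},
    {"fingers": 0,"xyz": [0,0,0],"twist": 0},
    {"fingers": 255,"xyz": [0,0,0],"twist": 0},
    {"fingers": 255,"xyz": [0,0,0],"twist": 0},
    {"fingers": 255,"xyz": [0,0,0],"twist": 0},
    {"fingers": 255,"xyz": [0,0,0],"twist": 0},
    {"fingers": 255,"xyz": [0,0,0],"twist": 0},
    {"fingers": 255,"xyz": [0,0,0],"twist": 0},
    {"fingers": 255,"xyz": [0,0,0],"twist": 0},
    {"fingers": 255,"xyz": [0,0,0],"twist": 0},
  ],
  newtons=40,
)

```text
t: 5.55
tcp_pos: [0.457, -0.0997, 0.0196]
tool_rot: [179.8, 0.1, 122.0]
force: [-0.1, 0.9, 5.4]
width: 0.048
```

```bash
python3 -c "
from h import *
plan(.5684,-.3775,.118,121.8)"
```

```text
t 5.55 pos [ 0.457  -0.0997  0.0196] rot [1.7981e+02 9.0000e-02 1.2198e+02] w 0.048 | shift before turn [-294.8  -52.3  -98.1] | shift after turn [-294.8  -51.7  -98.4] | twist rad 0.003
```

Emit:
carry_out(
  deltas=[
    {"fingers": 255,"xyz": [0,0,-15],"twist": 0},
    {"fingers": 255,"xyz": [0,0,-25],"twist": 0},
    {"fingers": 255,"xyz": [0,0,-30],"twist": 0},
    {"fingers": 255,"xyz": [-15,-3,-28],"twist": 0},
    {"fingers": 255,"xyz": [-35,-6,0],"twist": 0},
    {"fingers": 255,"xyz": [-35,-6,0],"twist": 0},
    {"fingers": 255,"xyz": [-35,-6,0],"twist": 0},
    {"fingers": 255,"xyz": [-35,-6,0],"twist": 0},
    {"fingers": 255,"xyz": [-35,-6,0],"twist": 0},
    {"fingers": 255,"xyz": [-35,-6,0],"twist": 0},
    {"fingers": 255,"xyz": [-35,-6,0],"twist": 0},
    {"fingers": 255,"xyz": [-20,-4,0],"twist": 0},
    {"fingers": 255,"xyz": [-15,-3,0],"twist": 0},
    {"fingers": 255,"xyz": [0,0,0],"twist": 0},
    {"fingers": 255,"xyz": [0,0,0],"twist": 0},
  ],
)

```text
t: 7.05
tcp_pos: [0.567, -0.3765, 0.1162]
tool_rot: [-180.0, -0.1, 122.0]
force: [-0.4, 0.4, -3.1]
width: 0.0478
```

```bash
python3 look.py w3; python3 -c "
from h import *
plan(.5684,-.3775,.024,121.8)"
```

```text
7.1 [ 0.567  -0.3757  0.1162] [-1.8000e+02 -1.1000e-01  1.2207e+02] [-0.51 -0.24 -0.29  0.37  0.21 -0.15  0.03]
t 7.1 pos [ 0.567  -0.3757  0.1162] rot [-1.8000e+02 -1.1000e-01  1.2207e+02] w 0.0482 | shift before turn [-2.4  0.2 92.2] | shift after turn [-2.2  0.2 92.2] | twist rad 0.005
```

View pics/w3.png

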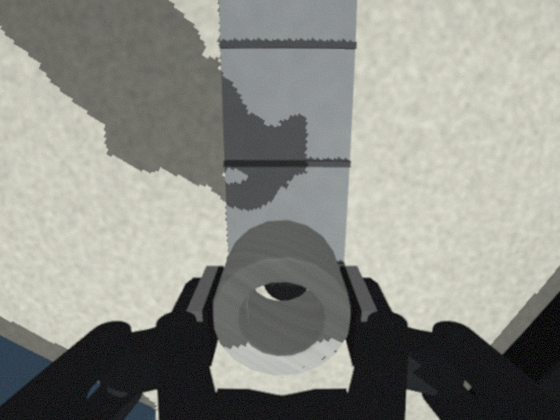

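The wrist view shows the ring held over the tab bay. The ribs at v=162 (u 224–350) and v=44 (u 219–356) let me check the board pose.

```bash
cat > rib.py <<'E'
from h import *
import pickle
W=pickle.load(open('w3.pkl','rb'))
a,b=[onz(W,p,.007)[:2] for p in[(224,162),(350,162)]]
c,d=[onz(W,p,.007)[:2] for p in[(219,44),(356,44)]]
print(a,b,c,d,'lens',np.linalg.norm(a-b),np.linalg.norm(c-d))
m1=(a+b)/2;m2=(c+d)/2;u=(m1-m2);print('dist',np.linalg.norm(u));u/=np.linalg.norm(u)
print('origin',(m1+m2)/2,'ang',np.degrees(np.arctan2(u[1],u[0])),'bays',[(m1+m2)/2+k*u for k in(.074,0,-.074)])
E
python3 rib.py
```

```text
[ 0.51491047 -0.36762075] [ 0.58529679 -0.32352696] [ 0.47590879 -0.30591364] [ 0.54685257 -0.26136269] lens 0.08305719028769637 0.08377235349215909
dist 0.07304448096916238
origin [ 0.53074215 -0.31460601] ang -57.98587449257244 bays [array([ 0.56997165, -0.3773519 ]), array([ 0.53074215, -0.31460601]), array([ 0.49151266, -0.25186012])]
```

Emit:
carry_out(
  deltas=[
    {"fingers": 255,"xyz": [-2,0,25],"twist": 0},
    {"fingers": 255,"xyz": [0,0,25],"twist": 0},
    {"fingers": 255,"xyz": [0,0,20],"twist": 0},
    {"fingers": 255,"xyz": [0,0,12],"twist": 0},
    {"fingers": 255,"xyz": [0,0,6],"twist": 0},
    {"fingers": 255,"xyz": [0,0,3],"twist": 0},
    {"fingers": 255,"xyz": [0,0,1],"twist": 0},
    {"fingers": 255,"xyz": [0,0,0],"twist": 0},
    {"fingers": 255,"xyz": [0,0,0],"twist": 0},
  ],
)

```text
t: 8.0
tcp_pos: [0.5692, -0.3798, 0.0251]
tool_rot: [180.0, 0.1, 122.0]
force: [0.0, -0.2, -0.9]
width: 0.0482
```

Emit:
carry_out(
  deltas=[
    {"fingers": 255,"xyz": [0,0,1],"twist": 0},
    {"fingers": 255,"xyz": [0,0,1],"twist": 0},
    {"fingers": 255,"xyz": [0,0,0],"twist": 0},
  ],
)

```text
t: 8.3
tcp_pos: [0.5689, -0.3798, 0.0228]
tool_rot: [180.0, 0.0, 122.0]
force: [-0.8, 0.5, 1.8]
width: 0.0483
```

Emit:
carry_out(
  deltas=[
    {"fingers": 95,"xyz": [0,0,0],"twist": 0},
    {"fingers": 60,"xyz": [0,0,0],"twist": 0},
    {"fingers": 45,"xyz": [0,0,0],"twist": 0},
    {"fingers": 45,"xyz": [0,0,0],"twist": 0},
    {"fingers": 45,"xyz": [0,0,-10],"twist": 0},
    {"fingers": 45,"xyz": [0,0,-20],"twist": 0},
    {"fingers": 45,"xyz": [0,0,-30],"twist": 0},
    {"fingers": 45,"xyz": [0,0,-40],"twist": 0},
    {"fingers": 0,"xyz": [10,0,-40],"twist": 0},
    {"fingers": 0,"xyz": [20,0,-40],"twist": 0},
    {"fingers": 0,"xyz": [0,0,0],"twist": 0},
    {"fingers": 0,"xyz": [0,0,0],"twist": 0},
  ],
)

```text
t: 9.5
tcp_pos: [0.5533, -0.354, 0.2043]
tool_rot: [179.9, 0.2, 122.0]
force: [-0.0, 0.0, -0.1]
width: 0.0855
```

```bash
python3 look.py w4; python3 -c "
from h import *
plan(.4455,.0927,.14,121.8)
plan(.660,.1042,.14,156.6)"
```

```text
9.55 [ 0.5524 -0.3543  0.2026] [-1.7997e+02  3.0000e-02  1.2197e+02] [-0.1   1.94  1.1   0.48  0.12 -0.04 -0.12]
t 9.55 pos [ 0.5524 -0.3543  0.2026] rot [-1.7997e+02  3.0000e-02  1.2197e+02] w 0.0851 | shift before turn [435.9 146.1  62.2] | shift after turn [436.3 144.8  62.6] | twist rad 0.003
t 9.55 pos [ 0.5524 -0.3543  0.2026] rot [-1.7997e+02  3.0000e-02  1.2197e+02] w 0.0851 | shift before turn [332.  334.1  62.2] | shift after turn [ 83.3 463.6  62.6] | twist rad -0.604
```

View pics/w4.png

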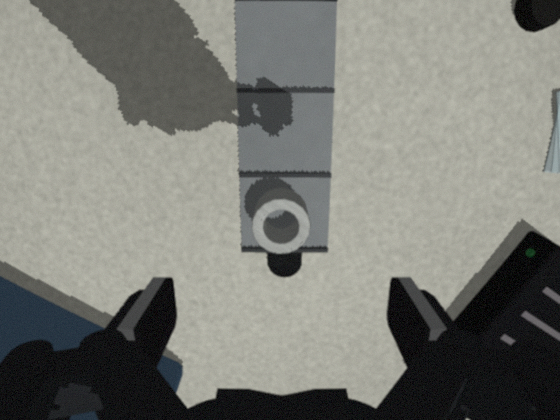

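The ring stands upright in the tab bay, with its top at (281,226). Next is the slim objective.

Emit:
carry_out(
  deltas=[
    {"fingers": 0,"xyz": [18,6,0],"twist": 0},
    {"fingers": 0,"xyz": [36,12,0],"twist": 0},
    {"fingers": 0,"xyz": [36,12,0],"twist": 0},
    {"fingers": 0,"xyz": [36,12,0],"twist": 0},
    {"fingers": 0,"xyz": [36,12,0],"twist": 0},
    {"fingers": 0,"xyz": [36,12,0],"twist": 0},
    {"fingers": 0,"xyz": [36,12,0],"twist": 0},
    {"fingers": 0,"xyz": [36,12,0],"twist": 0},
    {"fingers": 0,"xyz": [36,12,0],"twist": 0},
    {"fingers": 0,"xyz": [36,12,0],"twist": 0},
    {"fingers": 0,"xyz": [36,12,0],"twist": 0},
    {"fingers": 0,"xyz": [36,12,0],"twist": 0},
    {"fingers": 0,"xyz": [22,8,20],"twist": 0},
    {"fingers": 0,"xyz": [0,0,30],"twist": 0},
    {"fingers": 0,"xyz": [0,0,10],"twist": 0},
    {"fingers": 0,"xyz": [0,0,0],"twist": 0},
  ],
)

```text
t: 11.15
tcp_pos: [0.4443, 0.092, 0.1403]
tool_rot: [-179.7, -0.1, 121.9]
force: [0.2, -0.5, -0.1]
width: 0.0856
```

```bash
python3 look.py w5; python3 -c "
from h import *
plan(.4455,.0927,.028,121.8)"
```

```text
11.2 [0.4452 0.0921 0.1413] [-1.7982e+02 -5.0000e-02  1.2191e+02] [ 1.09 -1.77 -0.99 -0.95 -0.16  0.03 -0.07]
t 11.2 pos [0.4452 0.0921 0.1413] rot [-1.7982e+02 -5.0000e-02  1.2191e+02] w 0.0849 | shift before turn [  0.2   0.9 113.3] | shift after turn [  0.3   0.6 113.3] | twist rad 0.002
```

View pics/w5.png

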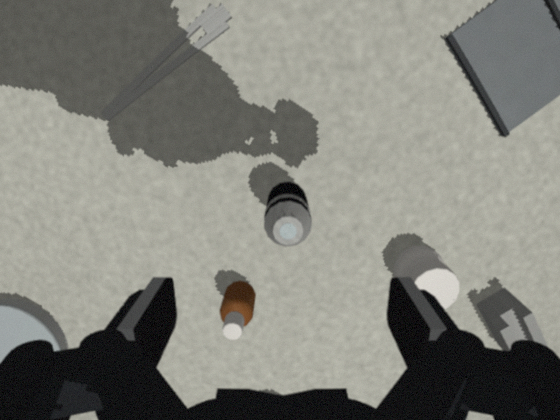

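```bash
python3 -c "
from h import *
import pickle
W=pickle.load(open('w5.pkl','rb'));print(onz(W,(288,231),.068))"
```

```text
[0.44565077 0.09333538 0.068     ]
```

Emit:
carry_out(
  deltas=[
    {"fingers": 0,"xyz": [0,1,25],"twist": 0},
    {"fingers": 0,"xyz": [0,0,30],"twist": 0},
    {"fingers": 0,"xyz": [0,0,30],"twist": 0},
    {"fingers": 0,"xyz": [0,0,20],"twist": 0},
    {"fingers": 0,"xyz": [0,0,8],"twist": 0},
    {"fingers": 0,"xyz": [0,0,0],"twist": 0},
    {"fingers": 255,"xyz": [0,0,0],"twist": 0},
    {"fingers": 255,"xyz": [0,0,0],"twist": 0},
    {"fingers": 255,"xyz": [0,0,0],"twist": 0},
    {"fingers": 255,"xyz": [0,0,0],"twist": 0},
    {"fingers": 255,"xyz": [0,0,0],"twist": 0},
    {"fingers": 255,"xyz": [0,0,0],"twist": 0},
    {"fingers": 255,"xyz": [0,0,0],"twist": 0},
    {"fingers": 255,"xyz": [0,0,0],"twist": 0},
    {"fingers": 255,"xyz": [0,0,0],"twist": 0},
    {"fingers": 255,"xyz": [0,0,0],"twist": 0},
  ],
)

```text
t: 12.8
tcp_pos: [0.4471, 0.0936, 0.0301]
tool_rot: [179.9, 0.0, 122.0]
force: [-0.2, -0.2, 6.7]
width: 0.0294
```

```bash
python3 -c "
from h import *
plan(.530,-.3146,.13,121.8)"
```

```text
t 12.8 pos [0.4471 0.0936 0.0301] rot [1.7993e+02 4.0000e-02 1.2196e+02] w 0.0294 | shift before turn [-390.3 -145.7  -99.8] | shift after turn [-390.6 -144.7  -99.9] | twist rad 0.003
```

Emit:
carry_out(
  deltas=[
    {"fingers": 255,"xyz": [0,0,-15],"twist": 0},
    {"fingers": 255,"xyz": [0,0,-28],"twist": 0},
    {"fingers": 255,"xyz": [0,0,-32],"twist": 0},
    {"fingers": 255,"xyz": [-16,-6,-25],"twist": 0},
    {"fingers": 255,"xyz": [-34,-12.5,0],"twist": 0},
    {"fingers": 255,"xyz": [-34,-12.5,0],"twist": 0},
    {"fingers": 255,"xyz": [-34,-12.5,0],"twist": 0},
    {"fingers": 255,"xyz": [-34,-12.5,0],"twist": 0},
    {"fingers": 255,"xyz": [-34,-12.5,0],"twist": 0},
    {"fingers": 255,"xyz": [-34,-12.5,0],"twist": 0},
    {"fingers": 255,"xyz": [-34,-12.5,0],"twist": 0},
    {"fingers": 255,"xyz": [-34,-12.5,0],"twist": 0},
    {"fingers": 255,"xyz": [-34,-12.5,0],"twist": 0},
    {"fingers": 255,"xyz": [-34,-12.5,0],"twist": 0},
    {"fingers": 255,"xyz": [-22,-10,0],"twist": 0},
    {"fingers": 255,"xyz": [-12,-4.5,0],"twist": 0},
    {"fingers": 255,"xyz": [0,0,0],"twist": 0},
    {"fingers": 255,"xyz": [0,0,0],"twist": 0},
  ],
)

```text
t: 14.6
tcp_pos: [0.5293, -0.3124, 0.1291]
tool_rot: [180.0, -0.1, 122.1]
force: [-0.4, 0.7, -1.7]
width: 0.029
```

```bash
python3 look.py w6; python3 -c "
from h import *
plan(.530,-.3146,.033,121.8)"
```

```text
14.65 [ 0.5294 -0.3118  0.1292] [ 1.7999e+02 -1.0000e-01  1.2212e+02] [-0.52 -0.25 -0.29  0.11  0.28  0.03  0.07]
t 14.65 pos [ 0.5294 -0.3118  0.1292] rot [ 1.7999e+02 -1.0000e-01  1.2212e+02] w 0.0291 | shift before turn [-2.8 -1.  96.2] | shift after turn [-2.7 -1.  96.2] | twist rad 0.006
```

View pics/w6.png

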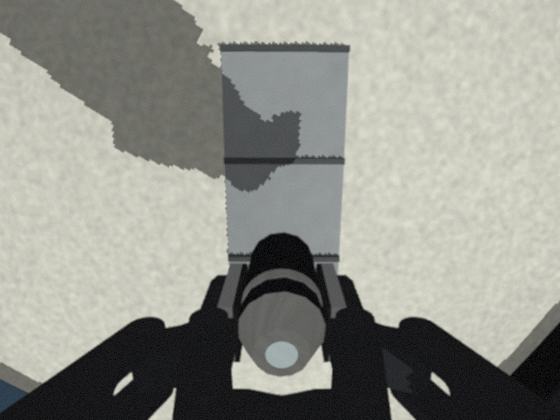

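Emit:
carry_out(
  deltas=[
    {"fingers": 255,"xyz": [-2,0,25],"twist": 0},
    {"fingers": 255,"xyz": [0,0,25],"twist": 0},
    {"fingers": 255,"xyz": [0,0,20],"twist": 0},
    {"fingers": 255,"xyz": [0,0,12],"twist": 0},
    {"fingers": 255,"xyz": [0,0,6],"twist": 0},
    {"fingers": 255,"xyz": [0,0,4],"twist": 0},
    {"fingers": 255,"xyz": [0,0,2],"twist": 0},
    {"fingers": 255,"xyz": [0,0,1],"twist": 0},
    {"fingers": 255,"xyz": [0,0,0],"twist": 0},
    {"fingers": 255,"xyz": [0,0,0],"twist": 0},
  ],
)

```text
t: 15.65
tcp_pos: [0.531, -0.3162, 0.0348]
tool_rot: [180.0, 0.0, 122.0]
force: [0.2, -0.6, -1.5]
width: 0.0295
```

Emit:
carry_out(
  deltas=[
    {"fingers": 255,"xyz": [0,0,1],"twist": 0},
    {"fingers": 255,"xyz": [0,0,1],"twist": 0},
    {"fingers": 255,"xyz": [0,0,0],"twist": 0},
    {"fingers": 255,"xyz": [0,0,0],"twist": 0},
  ],
)

```text
t: 16.05
tcp_pos: [0.531, -0.3162, 0.0332]
tool_rot: [-180.0, 0.0, 122.0]
force: [-1.5, 0.4, 5.7]
width: 0.029
```

Emit:
carry_out(
  deltas=[
    {"fingers": 150,"xyz": [0,0,0],"twist": 0},
    {"fingers": 120,"xyz": [0,0,0],"twist": 0},
    {"fingers": 90,"xyz": [0,0,0],"twist": 0},
    {"fingers": 90,"xyz": [0,0,0],"twist": 0},
    {"fingers": 90,"xyz": [0,0,-10],"twist": 0},
    {"fingers": 90,"xyz": [0,0,-25],"twist": 0},
    {"fingers": 90,"xyz": [0,0,-35],"twist": 0},
    {"fingers": 90,"xyz": [0,0,-40],"twist": 0},
    {"fingers": 0,"xyz": [10,0,-40],"twist": 0},
    {"fingers": 0,"xyz": [20,0,-25],"twist": 0},
    {"fingers": 0,"xyz": [0,0,0],"twist": 0},
    {"fingers": 0,"xyz": [0,0,0],"twist": 0},
  ],
)

```text
t: 17.25
tcp_pos: [0.5149, -0.2906, 0.2082]
tool_rot: [180.0, 0.1, 122.0]
force: [-0.8, -0.1, -1.0]
width: 0.0856
```

```bash
python3 look.py w7; python3 -c "
from h import *
plan(.660,.1042,.14,156.6)"
```

```text
17.3 [ 0.5144 -0.291   0.2071] [-1.7995e+02  1.0000e-02  1.2196e+02] [-0.12  1.5   0.92  0.13 -0.01 -0.01 -0.06]
t 17.3 pos [ 0.5144 -0.291   0.2071] rot [-1.7995e+02  1.0000e-02  1.2196e+02] w 0.0852 | shift before turn [258.3 332.8  66.8] | shift after turn [ 23.3 420.5  67.1] | twist rad -0.605
```

View pics/w7.png

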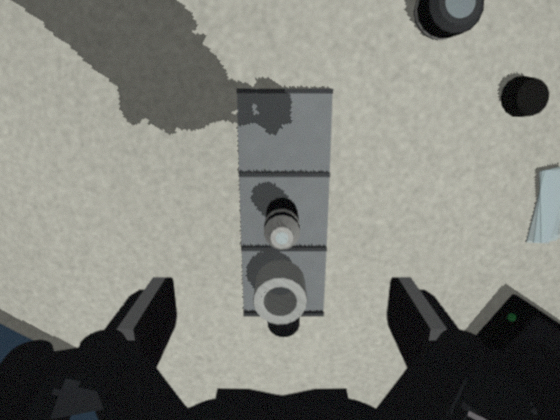

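The slim objective stands in the middle bay, with its lens at (282,238). Next is the slotted block.

Emit:
carry_out(
  deltas=[
    {"fingers": 0,"xyz": [0,0,0],"twist": -0.121},
    {"fingers": 0,"xyz": [0,0,0],"twist": -0.121},
    {"fingers": 0,"xyz": [0,0,0],"twist": -0.121},
    {"fingers": 0,"xyz": [0,0,0],"twist": -0.121},
    {"fingers": 0,"xyz": [0,0,0],"twist": -0.121},
    {"fingers": 0,"xyz": [1,20,0],"twist": 0},
    {"fingers": 0,"xyz": [2,40,0],"twist": 0},
    {"fingers": 0,"xyz": [2,40,0],"twist": 0},
    {"fingers": 0,"xyz": [2,40,0],"twist": 0},
    {"fingers": 0,"xyz": [2,40,0],"twist": 0},
    {"fingers": 0,"xyz": [2,40,0],"twist": 0},
    {"fingers": 0,"xyz": [2,40,0],"twist": 0},
    {"fingers": 0,"xyz": [2,40,0],"twist": 0},
    {"fingers": 0,"xyz": [2,40,0],"twist": 0},
    {"fingers": 0,"xyz": [3,40,0],"twist": 0},
    {"fingers": 0,"xyz": [3,30,20],"twist": 0},
    {"fingers": 0,"xyz": [2,11,30],"twist": 0},
    {"fingers": 0,"xyz": [0,0,17],"twist": 0},
    {"fingers": 0,"xyz": [0,0,0],"twist": 0},
    {"fingers": 0,"xyz": [0,0,0],"twist": 0},
  ],
)

```text
t: 19.3
tcp_pos: [0.6587, 0.1036, 0.1392]
tool_rot: [-179.9, -0.1, 156.5]
force: [-0.6, 0.3, -0.1]
width: 0.0859
```

```bash
python3 look.py w8; python3 -c "
from h import *
plan(.660,.1042,.018,156.6)"
```

```text
19.35 [0.6593 0.1041 0.1403] [-1.7995e+02  2.0000e-02  1.5650e+02] [ 0.25 -1.11 -0.86 -0.51  0.06 -0.14 -0.17]
t 19.35 pos [0.6593 0.1041 0.1403] rot [-1.7995e+02  2.0000e-02  1.5650e+02] w 0.0854 | shift before turn [ -0.6   0.5 122.3] | shift after turn [ -0.6   0.4 122.3] | twist rad -0.002
```

View pics/w8.png

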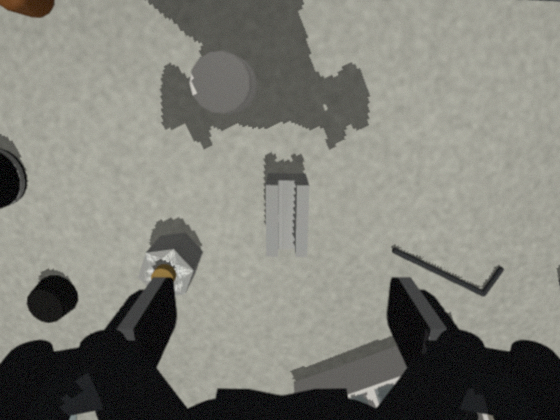

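```bash
python3 -c "
from h import *
import pickle
W=pickle.load(open('w8.pkl','rb'));p=onz(W,(287,220),.04);print(p)
plan(p[0],p[1],.018,156.6)
print([onz(W,q,.04)[:2].round(4) for q in [(266,184),(308,184),(308,255),(266,255)]])"
```

```text
[0.66015073 0.10510963 0.04      ]
t 19.35 pos [0.6593 0.1041 0.1403] rot [-1.7995e+02  2.0000e-02  1.5650e+02] w 0.0854 | shift before turn [ -0.3   1.4 122.3] | shift after turn [ -0.4   1.3 122.3] | twist rad -0.002
[array([0.6324, 0.1023]), array([0.6431, 0.127 ]), array([0.689 , 0.1083]), array([0.6776, 0.0821])]
```

Emit:
carry_out(
  deltas=[
    {"fingers": 0,"xyz": [0,1.5,25],"twist": 0},
    {"fingers": 0,"xyz": [0,0,30],"twist": 0},
    {"fingers": 0,"xyz": [0,0,30],"twist": 0},
    {"fingers": 0,"xyz": [0,0,25],"twist": 0},
    {"fingers": 0,"xyz": [0,0,12],"twist": 0},
    {"fingers": 0,"xyz": [0,0,0],"twist": 0},
    {"fingers": 255,"xyz": [0,0,0],"twist": 0},
    {"fingers": 255,"xyz": [0,0,0],"twist": 0},
    {"fingers": 255,"xyz": [0,0,0],"twist": 0},
    {"fingers": 255,"xyz": [0,0,0],"twist": 0},
    {"fingers": 255,"xyz": [0,0,0],"twist": 0},
    {"fingers": 255,"xyz": [0,0,0],"twist": 0},
    {"fingers": 255,"xyz": [0,0,0],"twist": 0},
    {"fingers": 255,"xyz": [0,0,0],"twist": 0},
    {"fingers": 255,"xyz": [0,0,0],"twist": 0},
    {"fingers": 255,"xyz": [0,0,0],"twist": 0},
  ],
)

```text
t: 20.95
tcp_pos: [0.6602, 0.1074, 0.0194]
tool_rot: [180.0, 0.1, 156.6]
force: [-0.6, -0.9, 6.4]
width: 0.0275
```

```bash
python3 -c "
from h import *
plan(.491,-.2518,.12,121.8)"
```

```text
t 20.95 pos [0.6602 0.1074 0.0194] rot [1.7997e+02 9.0000e-02 1.5663e+02] w 0.0275 | shift before turn [  12.7 -396.8 -100.8] | shift after turn [-216.1 -333.1 -100.6] | twist rad 0.608
```

Emit:
carry_out(
  deltas=[
    {"fingers": 255,"xyz": [0,0,-15],"twist": 0},
    {"fingers": 255,"xyz": [0,0,-28],"twist": 0},
    {"fingers": 255,"xyz": [0,0,-32],"twist": 0},
    {"fingers": 255,"xyz": [1,-18,-26],"twist": 0},
    {"fingers": 255,"xyz": [1,-38,0],"twist": 0},
    {"fingers": 255,"xyz": [1,-38,0],"twist": 0},
    {"fingers": 255,"xyz": [1,-38,0],"twist": 0},
    {"fingers": 255,"xyz": [1,-38,0],"twist": 0},
    {"fingers": 255,"xyz": [1,-38,0],"twist": 0},
    {"fingers": 255,"xyz": [1,-38,0],"twist": 0},
    {"fingers": 255,"xyz": [1,-38,0],"twist": 0},
    {"fingers": 255,"xyz": [1,-38,0],"twist": 0},
    {"fingers": 255,"xyz": [1,-38,0],"twist": 0},
    {"fingers": 255,"xyz": [1,-24,0],"twist": 0.06},
    {"fingers": 255,"xyz": [1,-13,0],"twist": 0.11},
    {"fingers": 255,"xyz": [0,0,0],"twist": 0.12},
    {"fingers": 255,"xyz": [0,0,0],"twist": 0.12},
    {"fingers": 255,"xyz": [0,0,0],"twist": 0.12},
    {"fingers": 255,"xyz": [0,0,0],"twist": 0.078},
    {"fingers": 255,"xyz": [0,0,0],"twist": 0},
  ],
)

```text
t: 22.95
tcp_pos: [0.4901, -0.2517, 0.1197]
tool_rot: [-180.0, 0.0, 121.8]
force: [-0.1, 0.4, -1.9]
width: 0.0271
```

Emit:
carry_out(
  deltas=[
    {"fingers": 255,"xyz": [0,0,0],"twist": 0},
  ],
)

```text
t: 23.05
tcp_pos: [0.4902, -0.2518, 0.1195]
tool_rot: [-180.0, -0.0, 121.9]
force: [-0.0, -0.5, -1.6]
width: 0.0275
```

```bash
python3 look.py w9; python3 -c "
from h import *
plan(.491,-.2518,.0225,121.8)"
```

```text
23.1 [ 0.4902 -0.2519  0.1194] [-1.800e+02 -1.000e-02  1.219e+02] [ 0.11  0.34  0.01 -0.14  0.05 -0.16 -0.39]
t 23.1 pos [ 0.4902 -0.2519  0.1194] rot [-1.800e+02 -1.000e-02  1.219e+02] w 0.0275 | shift before turn [-0.4  0.7 96.9] | shift after turn [-0.3  0.7 96.9] | twist rad 0.002
```

View pics/w9.png

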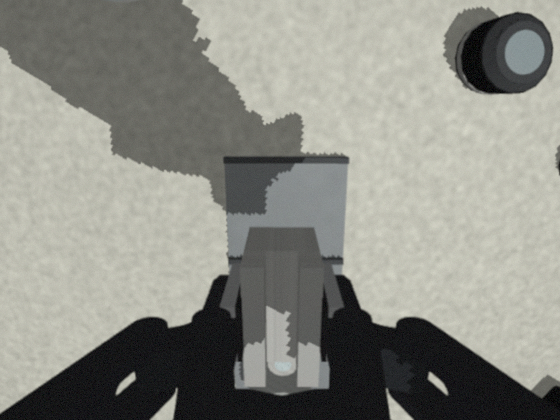

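Emit:
carry_out(
  deltas=[
    {"fingers": 255,"xyz": [0,0,25],"twist": 0},
    {"fingers": 255,"xyz": [0,0,25],"twist": 0},
    {"fingers": 255,"xyz": [0,0,20],"twist": 0},
    {"fingers": 255,"xyz": [0,0,12],"twist": 0},
    {"fingers": 255,"xyz": [0,0,7],"twist": 0},
    {"fingers": 255,"xyz": [0,0,4],"twist": 0},
    {"fingers": 255,"xyz": [0,0,2],"twist": 0},
    {"fingers": 255,"xyz": [0,0,1],"twist": 0},
    {"fingers": 255,"xyz": [0,0,0.5],"twist": 0},
    {"fingers": 255,"xyz": [0,0,0],"twist": 0},
    {"fingers": 255,"xyz": [0,0,0],"twist": 0},
  ],
)

```text
t: 24.2
tcp_pos: [0.4905, -0.2522, 0.0231]
tool_rot: [180.0, 0.0, 121.8]
force: [-0.3, 0.2, -2.3]
width: 0.0274
```

Emit:
carry_out(
  deltas=[
    {"fingers": 255,"xyz": [0,0,1],"twist": 0},
    {"fingers": 255,"xyz": [0,0,0],"twist": 0},
    {"fingers": 255,"xyz": [0,0,0],"twist": 0},
  ],
)

```text
t: 24.5
tcp_pos: [0.4905, -0.2522, 0.0224]
tool_rot: [180.0, 0.0, 121.8]
force: [-2.0, -0.4, 4.9]
width: 0.0271
```

Contact. I'll release, rise, and turn to the 69.5° yaw needed for board2 (twist +0.913).

Emit:
carry_out(
  deltas=[
    {"fingers": 150,"xyz": [0,0,0],"twist": 0},
    {"fingers": 120,"xyz": [0,0,0],"twist": 0},
    {"fingers": 90,"xyz": [0,0,0],"twist": 0},
    {"fingers": 90,"xyz": [0,0,0],"twist": 0},
    {"fingers": 90,"xyz": [0,0,-10],"twist": 0},
    {"fingers": 90,"xyz": [0,0,-25],"twist": 0},
    {"fingers": 90,"xyz": [0,0,-35],"twist": 0},
    {"fingers": 90,"xyz": [0,0,-40],"twist": 0},
    {"fingers": 0,"xyz": [10,0,-40],"twist": 0},
    {"fingers": 0,"xyz": [10,0,-30],"twist": 0},
    {"fingers": 0,"xyz": [0,0,0],"twist": 0},
    {"fingers": 0,"xyz": [0,0,0],"twist": 0},
  ],
)

```text
t: 25.7
tcp_pos: [0.4798, -0.2353, 0.2028]
tool_rot: [180.0, 0.1, 121.8]
force: [-0.3, -0.4, -0.9]
width: 0.0854
```

```bash
python3 look.py w10; python3 -c "
from h import *
plan(.5492,-.0938,.14,69.5)"
```

```text
25.75 [ 0.4792 -0.2354  0.2017] [-179.95   -0.    121.78] [-0.42  1.52  0.95  0.58  0.06 -0.02 -0.05]
t 25.75 pos [ 0.4792 -0.2354  0.2017] rot [-179.95   -0.    121.78] w 0.0854 | shift before turn [ 83.5 134.1  61.6] | shift after turn [157.1  16.   61.7] | twist rad 0.912
```

View pics/w10.png

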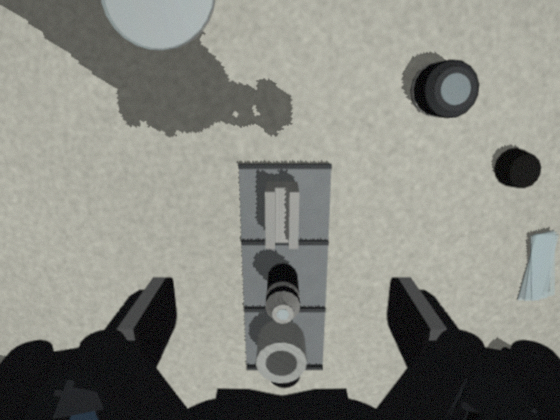

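Block, slim objective and ring are all standing in their bays. Next is the stubby objective.

Emit:
carry_out(
  deltas=[
    {"fingers": 0,"xyz": [0,0,0],"twist": 0.13},
    {"fingers": 0,"xyz": [0,0,0],"twist": 0.13},
    {"fingers": 0,"xyz": [0,0,0],"twist": 0.13},
    {"fingers": 0,"xyz": [0,0,0],"twist": 0.13},
    {"fingers": 0,"xyz": [0,0,0],"twist": 0.13},
    {"fingers": 0,"xyz": [0,0,0],"twist": 0.13},
    {"fingers": 0,"xyz": [0,0,0],"twist": 0.13},
    {"fingers": 0,"xyz": [30,3,0],"twist": 0},
    {"fingers": 0,"xyz": [37,4,10],"twist": 0},
    {"fingers": 0,"xyz": [37,4,20],"twist": 0},
    {"fingers": 0,"xyz": [33,3,20],"twist": 0},
    {"fingers": 0,"xyz": [20,2,22],"twist": 0},
    {"fingers": 0,"xyz": [0,0,10],"twist": 0},
    {"fingers": 0,"xyz": [0,0,0],"twist": 0},
    {"fingers": 0,"xyz": [0,0,0],"twist": 0},
  ],
)

```text
t: 27.25
tcp_pos: [0.5483, -0.0952, 0.1191]
tool_rot: [-179.9, 0.1, 69.5]
force: [0.3, 0.5, 0.4]
width: 0.0852
```

```bash
python3 look.py w11; python3 -c "
from h import *
plan(.5492,-.0938,.018,69.5)"
```

```text
27.3 [ 0.5488 -0.0954  0.1198] [-1.7998e+02  8.0000e-02  6.9510e+01] [ 0.44 -0.94 -0.42 -0.4  -0.08 -0.14 -0.14]
t 27.3 pos [ 0.5488 -0.0954  0.1198] rot [-1.7998e+02  8.0000e-02  6.9510e+01] w 0.0856 | shift before turn [ 1.800e+00 -1.000e-01  1.018e+02] | shift after turn [  1.6  -0.2 101.8] | twist rad 0.0
```

View pics/w11.png

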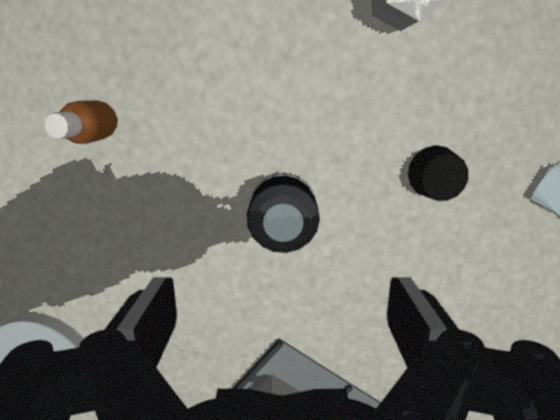

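Emit:
carry_out(
  deltas=[
    {"fingers": 0,"xyz": [1.5,0,25],"twist": 0},
    {"fingers": 0,"xyz": [0,0,30],"twist": 0},
    {"fingers": 0,"xyz": [0,0,25],"twist": 0},
    {"fingers": 0,"xyz": [0,0,15],"twist": 0},
    {"fingers": 0,"xyz": [0,0,8],"twist": 0},
    {"fingers": 0,"xyz": [0,0,0],"twist": 0},
    {"fingers": 255,"xyz": [0,0,0],"twist": 0},
    {"fingers": 255,"xyz": [0,0,0],"twist": 0},
    {"fingers": 255,"xyz": [0,0,0],"twist": 0},
    {"fingers": 255,"xyz": [0,0,0],"twist": 0},
    {"fingers": 255,"xyz": [0,0,0],"twist": 0},
    {"fingers": 255,"xyz": [0,0,0],"twist": 0},
    {"fingers": 255,"xyz": [0,0,0],"twist": 0},
    {"fingers": 255,"xyz": [0,0,0],"twist": 0},
    {"fingers": 255,"xyz": [0,0,0],"twist": 0},
  ],
)

```text
t: 28.8
tcp_pos: [0.5505, -0.0921, 0.018]
tool_rot: [179.9, -0.0, 69.7]
force: [-1.4, -0.6, 6.1]
width: 0.0446
```

```bash
python3 -c "
from h import *
plan(.5522,.3405,.12,69.5)"
```

```text
t 28.8 pos [ 0.5505 -0.0921  0.018 ] rot [179.91  -0.    69.66] w 0.0446 | shift before turn [ 406.2 -148.6 -102.2] | shift after turn [ 405.8 -149.9 -102. ] | twist rad 0.003
```

Emit:
carry_out(
  deltas=[
    {"fingers": 255,"xyz": [0,0,-15],"twist": 0},
    {"fingers": 255,"xyz": [0,0,-28],"twist": 0},
    {"fingers": 255,"xyz": [0,0,-32],"twist": 0},
    {"fingers": 255,"xyz": [16,-6,-27],"twist": 0},
    {"fingers": 255,"xyz": [34,-12.5,0],"twist": 0},
    {"fingers": 255,"xyz": [34,-12.5,0],"twist": 0},
    {"fingers": 255,"xyz": [34,-12.5,0],"twist": 0},
    {"fingers": 255,"xyz": [34,-12.5,0],"twist": 0},
    {"fingers": 255,"xyz": [34,-12.5,0],"twist": 0},
    {"fingers": 255,"xyz": [34,-12.5,0],"twist": 0},
    {"fingers": 255,"xyz": [34,-12.5,0],"twist": 0},
    {"fingers": 255,"xyz": [34,-12.5,0],"twist": 0},
    {"fingers": 255,"xyz": [34,-12.5,0],"twist": 0},
    {"fingers": 255,"xyz": [34,-12.5,0],"twist": 0},
    {"fingers": 255,"xyz": [30,-11,0],"twist": 0},
    {"fingers": 255,"xyz": [20,-7,0],"twist": 0},
    {"fingers": 255,"xyz": [0,0,0],"twist": 0},
    {"fingers": 255,"xyz": [0,0,0],"twist": 0},
    {"fingers": 255,"xyz": [0,0,0],"twist": 0},
  ],
)

```text
t: 30.7
tcp_pos: [0.5515, 0.3376, 0.1186]
tool_rot: [180.0, 0.2, 69.5]
force: [0.3, -0.2, -2.0]
width: 0.0448
```

```bash
python3 look.py w12; python3 -c "
from h import *
plan(.5522,.3405,.0215,69.5)"
```

```text
30.75 [0.5517 0.3376 0.1186] [1.7998e+02 1.4000e-01 6.9500e+01] [ 0.04 -0.06 -0.27 -0.21 -0.23 -0.15 -0.12]
t 30.75 pos [0.5517 0.3376 0.1186] rot [1.7998e+02 1.4000e-01 6.9500e+01] w 0.0446 | shift before turn [ 3.1 -0.6 97.1] | shift after turn [ 2.9 -0.5 97.1] | twist rad 0.0
```

View pics/w12.png

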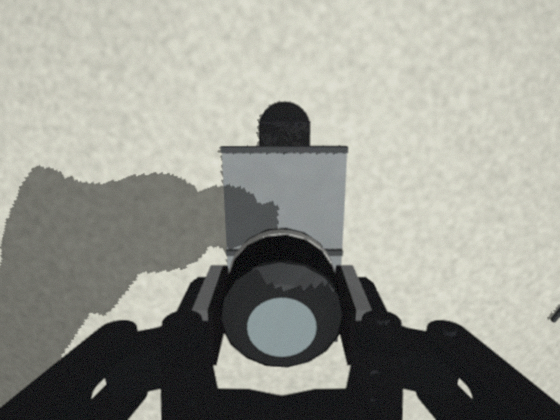

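The tab-end rib is at v=149 (u 221–347) and the middle rib at v=251.

Run:
```python
from h import *
import pickle
W=pickle.load(open('w12.pkl','rb'))
a,b=[onz(W,p,.007)[:2] for p in[(220.5,149.5),(347.5,149.5)]]
m=onz(W,(284,251.5),.007)[:2]
e=(a+b)/2;w=(b-a)/np.linalg.norm(b-a);print('width',np.linalg.norm(b-a),'rib spacing',np.linalg.norm(e-m))
u=np.array([-w[1],w[0]])
ang=np.degrees(np.arctan2(u[1],u[0]));print(ang)
print('tab bay',e-.037*u,'far bay',e-.111*u, 'using mid rib', m+.037*u)
p=e-.037*u
plan(p[0],p[1],.0215,ang)
```

```text
width 0.08368446156364022 rib spacing 0.07279972449232894
69.57326942764458
tab bay [0.55423716 0.34139762] far bay [0.52841047 0.2720508 ] using mid rib [0.55477366 0.34247874]
t 30.75 pos [0.5517 0.3376 0.1186] rot [1.7998e+02 1.4000e-01 6.9500e+01] w 0.0446 | shift before turn [ 4.7  1.  97.1] | shift after turn [ 4.5  1.1 97.1] | twist rad -0.001
```

Emit:
carry_out(
  deltas=[
    {"fingers": 255,"xyz": [4,0.5,20],"twist": 0},
    {"fingers": 255,"xyz": [0,0,25],"twist": 0},
    {"fingers": 255,"xyz": [0,0,22],"twist": 0},
    {"fingers": 255,"xyz": [0,0,14],"twist": 0},
    {"fingers": 255,"xyz": [0,0,7],"twist": 0},
    {"fingers": 255,"xyz": [0,0,4],"twist": 0},
    {"fingers": 255,"xyz": [0,0,2],"twist": 0},
    {"fingers": 255,"xyz": [0,0,2],"twist": 0},
    {"fingers": 255,"xyz": [0,0,1],"twist": 0},
    {"fingers": 255,"xyz": [0,0,0],"twist": 0},
    {"fingers": 255,"xyz": [0,0,0],"twist": 0},
  ],
)

```text
t: 31.85
tcp_pos: [0.5533, 0.3443, 0.0222]
tool_rot: [180.0, -0.0, 69.7]
force: [0.7, 0.1, -2.8]
width: 0.0451
```

Emit:
carry_out(
  deltas=[
    {"fingers": 255,"xyz": [-1.5,0,0.7],"twist": 0},
    {"fingers": 255,"xyz": [0,0,0.7],"twist": 0},
    {"fingers": 255,"xyz": [0,0,0],"twist": 0},
    {"fingers": 255,"xyz": [0,0,0],"twist": 0},
  ],
)

```text
t: 32.25
tcp_pos: [0.5527, 0.3425, 0.021]
tool_rot: [180.0, 0.0, 69.7]
force: [-1.7, -1.2, 6.2]
width: 0.0447
```

Contact, so I'm releasing.

Emit:
carry_out(
  deltas=[
    {"fingers": 100,"xyz": [0,0,0],"twist": 0},
    {"fingers": 75,"xyz": [0,0,0],"twist": 0},
    {"fingers": 50,"xyz": [0,0,0],"twist": 0},
    {"fingers": 50,"xyz": [0,0,0],"twist": 0},
    {"fingers": 50,"xyz": [0,0,-10],"twist": 0},
    {"fingers": 50,"xyz": [0,0,-25],"twist": 0},
    {"fingers": 50,"xyz": [0,0,-35],"twist": 0},
    {"fingers": 50,"xyz": [0,0,-40],"twist": 0},
    {"fingers": 0,"xyz": [-10,0,-40],"twist": 0},
    {"fingers": 0,"xyz": [-20,0,-30],"twist": 0},
    {"fingers": 0,"xyz": [0,0,0],"twist": -0.077},
    {"fingers": 0,"xyz": [0,0,0],"twist": 0},
    {"fingers": 0,"xyz": [0,0,0],"twist": 0},
  ],
)

```text
t: 33.55
tcp_pos: [0.5419, 0.3144, 0.2005]
tool_rot: [-180.0, -0.0, 74.0]
force: [0.1, 0.8, -0.4]
width: 0.0852
```

```bash
python3 look.py w13; python3 -c "
from h import *
plan(.6640,.0078,.12,73.9)"
```

```text
33.6 [0.5417 0.3145 0.2   ] [-1.7995e+02  3.0000e-02  7.4020e+01] [-0.37  0.71  0.09  0.06  0.13 -0.11  0.27]
t 33.6 pos [0.5417 0.3145 0.2   ] rot [-1.7995e+02  3.0000e-02  7.4020e+01] w 0.0854 | shift before turn [-261.2  202.    79.9] | shift after turn [-260.8  202.5   80. ] | twist rad 0.002
```

View pics/w13.png

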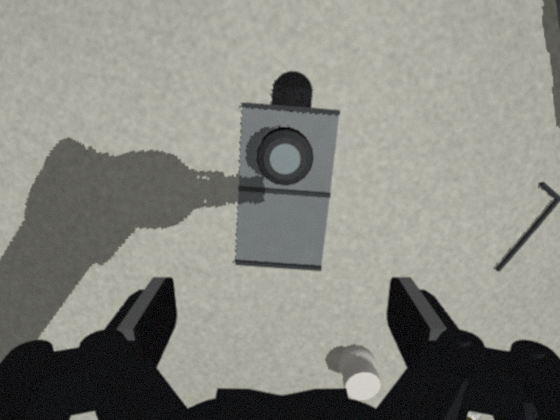

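The stubby objective stands in the tab bay at (285,158). Next is the hex die.

Emit:
carry_out(
  deltas=[
    {"fingers": 0,"xyz": [-15,11.5,0],"twist": 0},
    {"fingers": 0,"xyz": [-29,22.5,0],"twist": 0},
    {"fingers": 0,"xyz": [-29,22.5,0],"twist": 0},
    {"fingers": 0,"xyz": [-29,22.5,0],"twist": 0},
    {"fingers": 0,"xyz": [-29,22.5,0],"twist": 0},
    {"fingers": 0,"xyz": [-29,22.5,0],"twist": 0},
    {"fingers": 0,"xyz": [-29,22.5,0],"twist": 0},
    {"fingers": 0,"xyz": [-29,22.5,0],"twist": 0},
    {"fingers": 0,"xyz": [-26,20,20],"twist": 0},
    {"fingers": 0,"xyz": [-17,13,30],"twist": 0},
    {"fingers": 0,"xyz": [0,0,30],"twist": 0},
    {"fingers": 0,"xyz": [0,0,0],"twist": 0},
    {"fingers": 0,"xyz": [0,0,0],"twist": 0},
  ],
)

```text
t: 34.9
tcp_pos: [0.6642, 0.0094, 0.1195]
tool_rot: [-179.9, -0.0, 74.1]
force: [0.1, 0.8, 0.6]
width: 0.0853
```

```bash
python3 look.py w14; python3 -c "
from h import *
plan(.6640,.0078,.017,73.9)
crop('pics/w14.png','pics/w14a.png',220,150,340,270,5,0.95)"
```

```text
34.95 [0.6652 0.0099 0.1209] [ 1.7999e+02 -7.0000e-02  7.4170e+01] [-0.04 -1.39 -0.43 -0.85  0.12 -0.13 -0.04]
t 34.95 pos [0.6652 0.0099 0.1209] rot [ 1.7999e+02 -7.0000e-02  7.4170e+01] w 0.0853 | shift before turn [ -2.4  -0.6 103.9] | shift after turn [ -2.3  -0.6 103.9] | twist rad 0.005
```

View pics/w14.png

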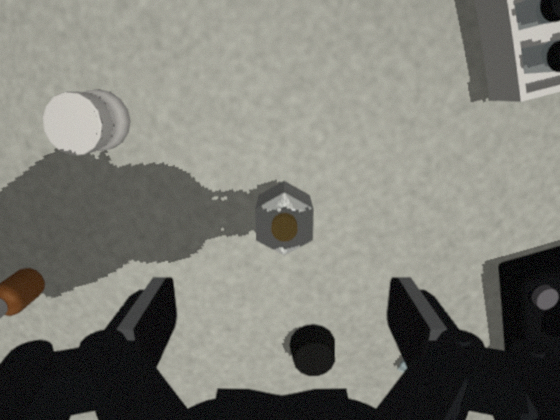

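View pics/w14a.png

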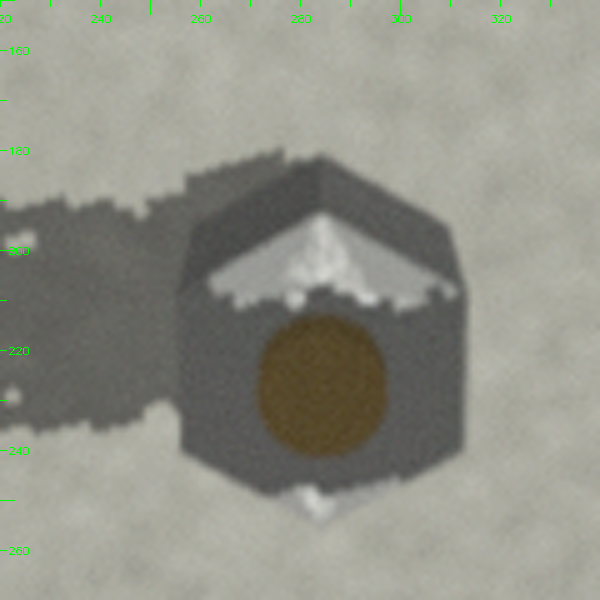

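The hex flats are square to the jaws and it's centred at (284,225), so I'm going down.

Emit:
carry_out(
  deltas=[
    {"fingers": 0,"xyz": [-1.5,0,25],"twist": 0},
    {"fingers": 0,"xyz": [0,0,30],"twist": 0},
    {"fingers": 0,"xyz": [0,0,25],"twist": 0},
    {"fingers": 0,"xyz": [0,0,15],"twist": 0},
    {"fingers": 0,"xyz": [0,0,8],"twist": 0},
    {"fingers": 0,"xyz": [0,0,0],"twist": 0},
    {"fingers": 255,"xyz": [0,0,0],"twist": 0},
    {"fingers": 255,"xyz": [0,0,0],"twist": 0},
    {"fingers": 255,"xyz": [0,0,0],"twist": 0},
    {"fingers": 255,"xyz": [0,0,0],"twist": 0},
    {"fingers": 255,"xyz": [0,0,0],"twist": 0},
    {"fingers": 255,"xyz": [0,0,0],"twist": 0},
    {"fingers": 255,"xyz": [0,0,0],"twist": 0},
    {"fingers": 255,"xyz": [0,0,0],"twist": 0},
    {"fingers": 255,"xyz": [0,0,0],"twist": 0},
  ],
)

```text
t: 36.45
tcp_pos: [0.6651, 0.0066, 0.0184]
tool_rot: [179.9, -0.0, 74.1]
force: [-1.4, -0.5, 6.1]
width: 0.0352
```

```bash
python3 -c "
from h import *
plan(.5278,.2718,.12,69.5)"
```

```text
t 36.45 pos [0.6651 0.0066 0.0184] rot [ 1.7992e+02 -1.0000e-02  7.4070e+01] w 0.0352 | shift before turn [ 217.3 -204.7 -101.8] | shift after turn [ 200.3 -221.4 -101.6] | twist rad 0.08
```

Emit:
carry_out(
  deltas=[
    {"fingers": 255,"xyz": [0,0,-15],"twist": 0},
    {"fingers": 255,"xyz": [0,0,-28],"twist": 0},
    {"fingers": 255,"xyz": [0,0,-32],"twist": 0},
    {"fingers": 255,"xyz": [13,-12,-27],"twist": 0},
    {"fingers": 255,"xyz": [27,-25.5,0],"twist": 0},
    {"fingers": 255,"xyz": [27,-25.5,0],"twist": 0},
    {"fingers": 255,"xyz": [27,-25.5,0],"twist": 0},
    {"fingers": 255,"xyz": [27,-25.5,0],"twist": 0},
    {"fingers": 255,"xyz": [27,-25.5,0],"twist": 0},
    {"fingers": 255,"xyz": [27,-25.5,0],"twist": 0},
    {"fingers": 255,"xyz": [25,-23,0],"twist": 0},
    {"fingers": 255,"xyz": [17,-16,0],"twist": 0},
    {"fingers": 255,"xyz": [0,0,0],"twist": 0.08},
    {"fingers": 255,"xyz": [0,0,0],"twist": 0},
    {"fingers": 255,"xyz": [0,0,0],"twist": 0},
    {"fingers": 255,"xyz": [0,0,0],"twist": 0},
  ],
)

```text
t: 38.05
tcp_pos: [0.5282, 0.27, 0.1194]
tool_rot: [180.0, 0.0, 69.4]
force: [0.0, -0.9, -2.3]
width: 0.0354
```

```bash
python3 look.py w15; python3 -c "
from h import *
plan(.5278,.2718,.0214,69.5)"
```

```text
38.1 [0.5282 0.2701 0.1194] [1.7999e+02 4.0000e-02 6.9430e+01] [-0.    0.12 -0.19 -0.14 -0.1  -0.21 -0.28]
t 38.1 pos [0.5282 0.2701 0.1194] rot [1.7999e+02 4.0000e-02 6.9430e+01] w 0.0355 | shift before turn [ 1.5 -1.  98. ] | shift after turn [ 1.5 -1.  98. ] | twist rad -0.001
```

View pics/w15.png

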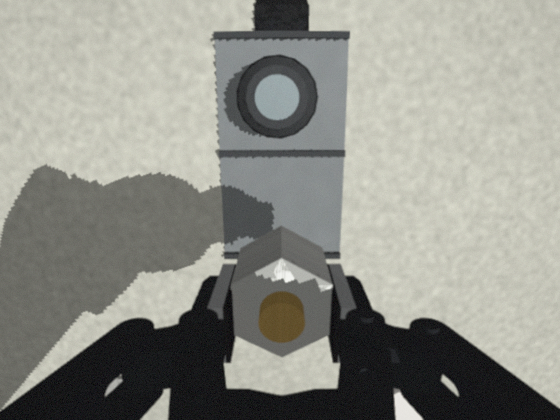

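Emit:
carry_out(
  deltas=[
    {"fingers": 255,"xyz": [1,0,20],"twist": 0},
    {"fingers": 255,"xyz": [0,0,25],"twist": 0},
    {"fingers": 255,"xyz": [0,0,22],"twist": 0},
    {"fingers": 255,"xyz": [0,0,14],"twist": 0},
    {"fingers": 255,"xyz": [0,0,7],"twist": 0},
    {"fingers": 255,"xyz": [0,0,4],"twist": 0},
    {"fingers": 255,"xyz": [0,0,3],"twist": 0},
    {"fingers": 255,"xyz": [0,0,2],"twist": 0},
    {"fingers": 255,"xyz": [0,0,1],"twist": 0},
    {"fingers": 255,"xyz": [0,0,0],"twist": 0},
    {"fingers": 255,"xyz": [0,0,0],"twist": 0},
  ],
)

```text
t: 39.2
tcp_pos: [0.5283, 0.2724, 0.0217]
tool_rot: [180.0, -0.0, 69.5]
force: [-0.0, -0.2, -3.0]
width: 0.0353
```

Emit:
carry_out(
  deltas=[
    {"fingers": 255,"xyz": [0,0,0.7],"twist": 0},
    {"fingers": 255,"xyz": [0,0,0],"twist": 0},
    {"fingers": 255,"xyz": [0,0,0],"twist": 0},
  ],
)

```text
t: 39.5
tcp_pos: [0.5284, 0.2724, 0.0214]
tool_rot: [180.0, -0.0, 69.5]
force: [-1.2, -1.6, 6.2]
width: 0.0352
```

Contact. I'll release, rise and take the final checks.

Emit:
carry_out(
  deltas=[
    {"fingers": 130,"xyz": [0,0,0],"twist": 0},
    {"fingers": 100,"xyz": [0,0,0],"twist": 0},
    {"fingers": 75,"xyz": [0,0,0],"twist": 0},
    {"fingers": 75,"xyz": [0,0,0],"twist": 0},
    {"fingers": 75,"xyz": [0,0,-10],"twist": 0},
    {"fingers": 75,"xyz": [0,0,-25],"twist": 0},
    {"fingers": 75,"xyz": [0,0,-35],"twist": 0},
    {"fingers": 75,"xyz": [0,0,-40],"twist": 0},
    {"fingers": 0,"xyz": [-20,0,-40],"twist": 0},
    {"fingers": 0,"xyz": [-40,0,-25],"twist": 0},
    {"fingers": 0,"xyz": [-30,0,0],"twist": 0},
    {"fingers": 0,"xyz": [0,0,0],"twist": 0},
    {"fingers": 0,"xyz": [0,0,0],"twist": 0},
  ],
)

```text
t: 40.8
tcp_pos: [0.4966, 0.1872, 0.1964]
tool_rot: [179.9, -0.0, 69.4]
force: [0.1, 1.0, 0.3]
width: 0.0855
```

```bash
python3 look.py w16
python3 - <<'E'
from h import *
from workcell import imaging
for n in("top","side"):
    cv2.imwrite(f"pics/{n}9.png",imaging.get_image(n)[:,:,::-1])
crop('pics/top9.png','pics/t9a.png',355,180,470,270,6,1.3)
crop('pics/side9.png','pics/s9.png',330,95,400,190,6,1.0)
crop('pics/w16.png','pics/w16a.png',180,20,400,260,3,1.0)
E
```

```text
40.85 [0.4969 0.1885 0.1962] [ 1.7996e+02 -7.0000e-02  6.9490e+01] [-0.96  1.07 -0.57 -0.94  0.01 -0.1  -0.04]
```

View pics/t9a.png

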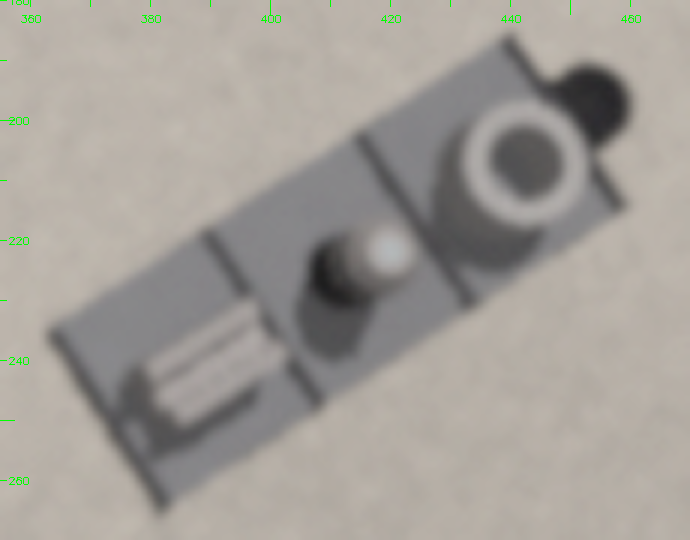

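View pics/side9.png

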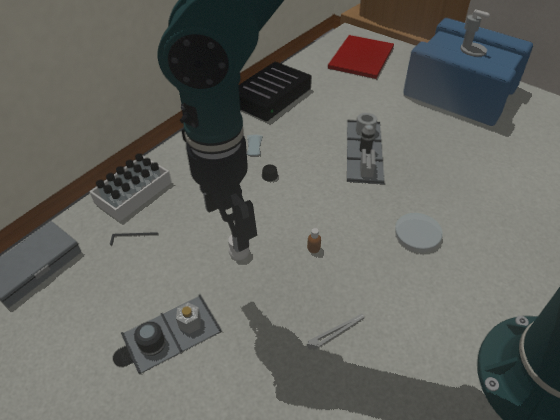

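View pics/w16a.png

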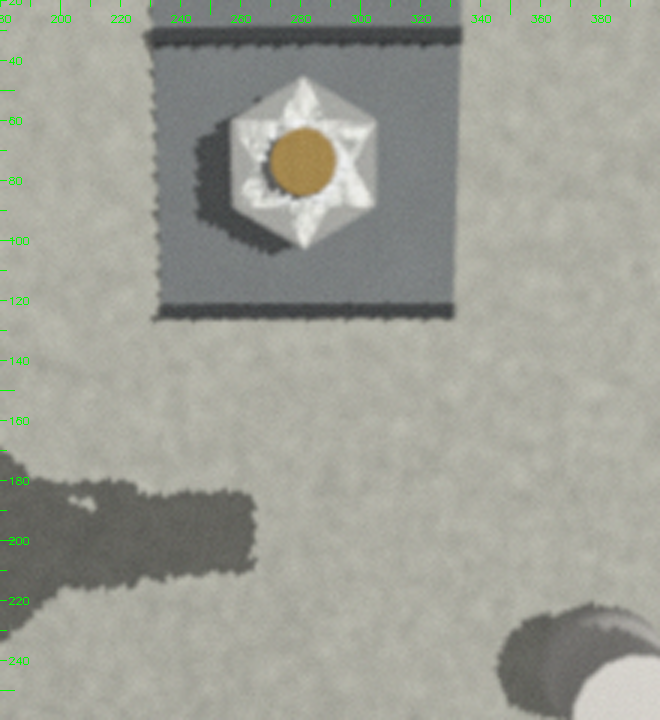

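The side view shows everything upright, and the pot, vial and foot haven't moved by eye. Next I'll get the numbers in board frames.

Run:
```python
from h import *
import pickle
from workcell import imaging
T=imaging.camera_info('top');L=lambda n:pickle.load(open(n+'.pkl','rb'))
q=lambda x,y:(355+x/6,180+y/6)
b3=(.5301,-.3150,-58.1);b2=(.5404,.3068,69.55)
def fr(b,p):
    a=np.radians(b[2]);d=p[:2]-np.array(b[:2]);return (np.array([[np.cos(a),np.sin(a)],[-np.sin(a),np.cos(a)]])@d*1000).round(1)
print('ring T',fr(b3,onz(T,q(525,163),.043)),'W',fr(b3,onz(L('w10'),(281,363),.043)))
print('slim T',fr(b3,onz(T,q(390,252),.071)),'W',fr(b3,onz(L('w7'),(282,238),.071)))
print('slot T',fr(b3,onz(T,q(217,362),.043)),'W',fr(b3,onz(L('w10'),(282,219),.043)))
print('stub W',fr(b2,onz(L('w13'),(285,158),.043)),fr(b2,onz(L('w15'),(277,97),.043)))
print('hex W',fr(b2,onz(L('w16'),(280.7,73.3),.045)))
im0=cv2.imread('pics/side0.png').astype(int);im1=cv2.imread('pics/side9.png').astype(int)
for n,(x0,y0,x1,y1) in dict(foot=(258,160,282,185),vial=(305,225,325,255)).items(): print(n,'side diff',np.abs(im0-im1)[y0:y1,x0:x1].mean())
a=cv2.imread('pics/top0.png').astype(int);b=cv2.imread('pics/top9.png').astype(int)
for n,(x,y) in dict(foot=(324,173),vial=(277,257),pot=(235,210)).items(): print(n,'top diff',np.abs(a-b)[y-12:y+12,x-12:x+12].mean())
```

```text
ring T [74.6 -4.3] W [74.3 -2.6]
slim T [ 1.  -3.3] W [ 1. -1.]
slot T [-71.  -4.] W [-72.6  -1.6]
stub W [36.7  1.4] [36.2  1.5]
hex W [-35.3   0. ]
foot side diff 5.405
vial side diff 7.447222222222222
foot top diff 12.063078703703704
vial top diff 13.101273148148149
pot top diff 14.351851851851851
```

View pics/top9.png

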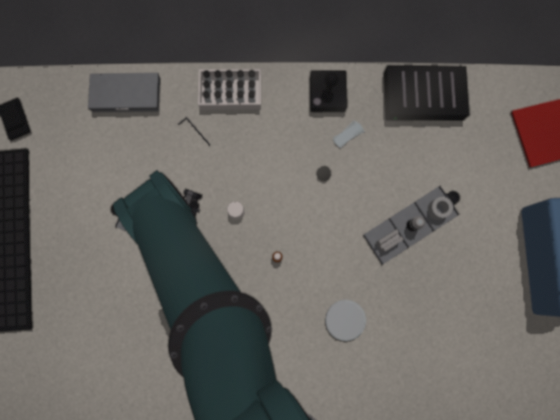

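The foot (324,173), pot (235,210) and vial (277,257) are where they started, and every placed part is within 5 mm of its bay middle.

```bash
python3 -c "
from workcell import manip,sign_off
s=manip.get_state();print(s['t'],s['force'],s['width']);print(sign_off())"
```

```text
40.95 [ 0.75629944 -0.16115556 -0.60216442] 0.08545028269474661
the job is handed in; nothing more can be done
None
```

Both kits are made up and I handed the job in at 41 s; sign-off gives no verdict. Each part was lowered until the wrist force showed contact, then released.

My last position checks from the images, in mm in each board's frame (the target y is 0 for all):

| Part | Board | Measured x | Target x | Measured y |
|---|---|---|---|---|
| Ring-shaped cell | board3 | +74.5 | +74 | −3 to −4 |
| Slim objective | board3 | +1 | 0 | −1 to −3 |
| Slotted block | board3 | −71 to −73 | −74 | −2 to −4 |
| Stubby objective | board2 | +36.5 | +37 | +1.5 |
| Hexagonal die | board2 | −35 | −37 | 0 |

- **Uprightness and clearance:** all five looked upright in the last views. The gripper was open, well above everything, with almost no force on it.
- **Vial, pot and foot:** they sit at the same pixels as at the start by eye. A pixel-difference check around them was not zero. I put that down to changed lighting and did not follow it up.
- **Disagreements:** the top and wrist cameras differ by about 2 mm across board3. My first two-camera fits of both boards left 0.6 to 1 pixel of error, so I checked both boards again from the ribs in the wrist camera. The early top and side readings of the slotted block's angle differed by about 8°, which the wrist view settled.

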